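# Unpin the slide carriage and click it onto the inspection rail

## Robot

A 6-joint arm with a two-finger parallel gripper is mounted at the origin on a cart in front of the work surface, level with it; the furniture and walls round the work are solid. World frame = base frame: x ahead of the robot, y to its left, z up, the work surface at z = 0. Lengths are in mm, angles in rad, forces in N, time in s.
With the tool pointing down it reaches from about 350 to 775 mm from the base axis. Payload 7.3 kg.
Tool frame: the origin (TCP) lies between the finger pads; the fingertips stand tcp_to_tips ahead of it and the grasp point (between the pads) lies 5 mm behind it (tcp_to_tips is the distance from the TCP to the fingertips, in mm); z points along the fingers, x is the direction in which the jaws open and shut, and the axes are right-handed (so a half turn about z gives the same grasp; the last joint's range is limited). The gripper opens to 92 mm and grips with 3 to 60 N. Pads are 19 mm wide; open, the fingers measure 130 mm over their backs; the gripper's body (75 mm by 190 mm) begins 47 mm behind the grasp point.
Start: joints at [1.131, 0.342, 1.524, -0, 1.275, -0.146], TCP at [152.02, 502.527, 240.741] pointing down, gripper open.
Joint ranges: [-2.53, 2.53], [-0.77, 2.02], [0.04, 2.7], [-1, 4.14], [0.28, 2.66], [-3.11, 3.11]. Speed limits (rad/s): [2.57, 2.57, 3.14, 3.14, 3.14, 3.14].

## Interface

Orientations are given as [roll, pitch, yaw] about the fixed x, y, z axes, in that order (R = Rz(yaw) Ry(pitch) Rx(roll)).
In Python, from plant import * gives the robot as it stands.
- The arm moves only by the tool drive_tool, never from a script. Its argument "deltas" is a list of rows, each an object of numbers: "hand": the gripper's target within -1 to 1 (shut at 1, half-way at 0, fully open at -1); "tx", "ty", "tz": the shift along the tool's x, y, z each as a share of 4 cm, from -1 to 1; "wx", "wy", "wz": the turn, a rotation vector about the tool's x, y, z each as a share of 5 degrees, from -1 to 1. In form: [{"hand": .., "tx": .., "ty": .., "tz": .., "wx": .., "wy": .., "wz": ..}, ...]. A call has 1 to 20 rows; each row shifts and turns the commanded pose from where the row before left it, along the tool's axes as they then stand; what a row does not reach is not made up. A row lasts 1/12 s, in which the tool goes at most 41.7 mm and 7.16 degrees, less where a joint would pass 70% of its speed; a pose out of reach is approached as far as the arm can. A call with a number of a shift or a turn outside -1 to 1 is refused whole. A call with a gripper value outside its range is refused whole. The fingers move at their own pace and stop on an object; the grip force is fixed at half the most. Time passes only in rows, so rows that do not move let the fingers close. It gives the time, the measured TCP pose, the force and the opening at its end, in the units of the state.
- get_obs(): the state, without advancing time (a new reading comes with each control period).
- capture(name): name is "scene" or "top" or "wrist"; returns the picture (400x640x3 uint8, red, green, blue); there is no depth.
- camera_model(name): a dict with "fx", "fy", "cx", "cy" (pixels), "rvec" (rotation vector, rad) and "tvec" (3), from world to camera coordinates, as OpenCV has them. Camera axes: x right, y down, z forward; pixel columns grow to the right and rows downward; lengths in mm; the calibration is good to about 2 mm. A picture is of the moment at which its call begins: read the wrist's pose just before it. camera_model takes no time and is no camera call; for the wrist camera it gives the pose at the moment of the call.
- close_job(): hands the job in, once; it reports no verdict.
The state is a dict: "time": time; "joint_positions": joint angles; "dq": joint speeds; "tau": joint torques, N m; "tool_pos": TCP position; "tcp_rot": TCP orientation; "contact_force": force on the tool from outside, world axes, zero at the start; "moment": the same for the moment, N m; "grip_width": finger opening in mm.
Only numpy, scipy, OpenCV 4.12 (cv2) and the standard library are available. Lean on these libraries where they do the work, as an engineer would, in place of code of your own. Each camera call takes 0.05 s, during which the arm holds its last target.

## Task

The slide carriage is parked on the dock, held by the index plunger. Pull the plunger's knob up against its spring and turn it anticlockwise until it stays up by itself, then slide the carriage off the dock's bar, keeping it upright, and slide it onto the inspection rail's bar, fully home against the block, so that the sprung ball clicks into its hole. Let go, leave the plunger latched open, and leave the other things on the bench where they are.

Things in the scene. Friction and masses are not known exactly. Their poses are not given: they have to be found in the camera images.
- dock: Parking dock, fixed: aluminium base plate 106x84 mm, 12 mm high, an upright block and a level square steel bar. Origin: on the worktop below the bar's root (the block's front face); x from the bar's tip back to the block, y across, z up. A bracket over the root (top at z = 90.5 mm, front end at x = -30 mm) carries an upright index plunger at x = -16 mm, y = 0; its steel bush is 25 mm across, top at z = 105 mm.
- dock_tip (a point): Tip of the dock's bar, on its centre line, 76 mm from the block (x = -76, y = 0, z = 60 mm in the dock's frame, same axes). The bar is 20x20 mm, smooth and slippery, its top at z = 70 mm; its last 10 mm are a tapered nose, 11 mm square at the tip.
- knob_grip (a point): Middle of the black T-bar knob on top of the plunger: 38 mm long, 14 mm thick, 16 mm high. The point's x lies along the T-bar, z up. While pinned, the T-bar lies along the dock's bar and its middle is 128 mm above the worktop. The point moves and turns with the knob.
- plunger (a joint): Lift of the plunger, m: 0 pinned (its 8 mm pin in the hole in the carriage's roof), 0.015 upper stop. Spring 5 N down at 0, 14 N at the top. A cross pin lies in a deep slot of the bush, so the knob turns only once lifted 11.5 mm; turned over the seat and let down, the pin drops 1.5 mm into a shallow groove and the plunger stays up by itself at 0.009 to 0.010.
- knob (a joint): Turn of the T-bar knob, rad, anticlockwise from above positive: 0 in the slot (pinned), 1.40 over the shallow seat groove, 1.50 the stop. It does not turn clockwise from 0. Let go before it is over the seat it may rest on the bush's rim or snap back down.
- rail: Inspection rail, fixed: upright block and bar as on the dock (origin, axes and sizes the same, bar top at z = 70 mm) but no bracket or plunger; base plate 160x84 mm, 12 mm high, with a white light window centred 101 mm in front of the block. Dock and rail stand side by side, either way round, both bars towards the robot.
- rail_tip (a point): Tip of the rail's bar, on its centre line, 76 mm from the block (x = -76, y = 0, z = 60 mm in the rail's frame, same axes); bar and nose as on the dock. The carriage can only be slid on over this tip, along the bar.
- ball (a joint): How far the sprung steel ball in the rail's bar (10 mm, stands 3 mm out of the bar's top, 16 mm from the block) is pressed in, m: 0 out, 0.003 flush. Spring 4 N out, 8 N flush; riding over it takes some 5 to 12 N of push. It snaps up into the hole in the carriage's roof, the one the plunger's pin uses, as the carriage meets the block.
- carriage_grip (a point): Middle of the black ribbed upright grip on the slide carriage: 22 mm along the bar, 16 mm thick across it, its top 20 mm higher. The carriage (0.2 to 0.35 kg) is loose; axes as those of the fixture it sits on. Parked or fully home this point is at x = -66.5, y = 0, z = 102 mm in that fixture's frame. In front, 15 to 56 mm from this point and low, a frame 84 mm wide holds a glass slide.
- carriage_mouth (a point): Centre of the rear mouth of the carriage's bore, +66 mm in x and 43 mm below the grip's middle. The carriage's body is an aluminium sleeve 80 mm long, 33 mm wide; the bore is 23 mm wide, 22 mm high, open at both ends, with a flared lip at the rear top edge. Sleeve top 27 mm, underside 59 mm below the grip's middle. The rear face meets the block when home.
- marker_black: Bystander: black lab marker, 128 mm long, lying between the two fixtures; loose.
- coverslips: Bystander: small box of cover glasses, 31x31x16 mm, blue lid; loose.
- tweezers: Bystander: steel tweezers, 120 mm long; loose.
- tape: Bystander: roll of brown tape, 93 mm across, 48 mm high; loose.
- note_pad: Bystander: yellow note pad, 51x51x13 mm; loose.
- marker_red: Bystander: red and white marker pen, 124 mm long; loose.
- petri_1: Bystander: covered petri dish, 90 mm across, 15 mm high; loose.

How it is judged:
By the outcome, as a careful person would: the job done as asked, in the order asked, and still so for the second after the job is handed in, with the robot touching nothing.
It also fails if it takes over 64 s, if anything falls off the work surface, if the arm or the gripper's body presses on something with over 40 N, if the wrist force passes 120 N, or if a joint passes its speed limit or range.

## Working session

There is one attempt and no reset: what is moved stays moved. The work goes in short steps, Python scripts to look and compute and a tool call to move; the robot and the scene stay as the last step left them, time stands still between calls to the robot, and variables do not carry over. Pictures are saved under pics/ and viewed, and the job is handed in when it is done.

Besides the shell and the picture viewer there is one more tool, called after ">>>" as name(argument=value, ...), one argument or row to a line, values as JSON. drive_tool: Moves the arm, as the interface text tells. Its arguments: {"type":"object","properties":{"deltas":{"type":"array","items":{"type":"object","properties":{"hand":{"type":"number"},"tx":{"type":"number"},"ty":{"type":"number"},"tz":{"type":"number"},"wx":{"type":"number"},"wy":{"type":"number"},"wz":{"type":"number"}}}}},"required":["deltas"]}

```bash
ls; mkdir -p pics
python3 - <<'E'
from plant import *
import cv2
o=get_obs(); print(o)
for n in ("scene","top","wrist"):
    m=camera_model(n); print(n,m)
    im=capture(n); cv2.imwrite(f"pics/{n}0.png",im[:,:,::-1])
E
```

```text
pics
{'time': 0.0, 'joint_positions': array([ 1.13102219e+00,  3.42741050e-01,  1.52502855e+00,  1.96234713e-05,
        1.27536616e+00, -1.45942567e-01]), 'dq': array([ 9.34680721e-05, -8.47385452e-04,  7.86663578e-04,  7.75054356e-04,
        1.51965460e-03,  2.34383721e-05]), 'tau': array([-5.43943825e-04, -4.31248355e+01, -2.44217777e+01,  7.19388644e-02,
        5.59698092e-02, -1.19373485e-04]), 'tool_pos': array([151.83197693, 502.16799437, 240.03139825]), 'tcp_rot': array([-3.14134968e+00,  1.52396838e-03,  1.27695921e+00]), 'contact_force': array([-0.13624175, -0.47948286,  0.57208392]), 'moment': array([0.09117614, 0.00068519, 0.00261515]), 'grip_width': 91.73718431997605}
scene {'fx': 402.491080584478, 'fy': 402.491080584478, 'cx': 317.2444504337635, 'cy': 197.07653623269442, 'rvec': array([ 2.21209059, -1.02015715,  0.39076777]), 'tvec': array([-412.45197837,  294.22320219,  906.54161868])}
top {'fx': 441.0258633867334, 'fy': 441.0258633867334, 'cx': 318.95168050524757, 'cy': 201.48468078879108, 'rvec': array([ 2.17592178, -2.18016015,  0.05812635]), 'tvec': array([-102.64044446,  497.29625498, 1583.81841196])}
wrist {'fx': 325.28646215729157, 'fy': 325.28646215729157, 'cx': 320.58215318554494, 'cy': 193.9853604570722, 'rvec': array([-2.33098019, -1.73204848, -0.24264358]), 'tvec': array([-524.51288541,  -35.83209505,  390.69284133])}
```

View pics/scene0.png

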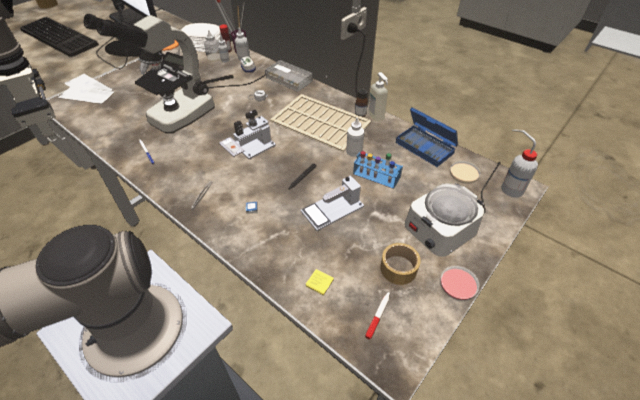

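View pics/top0.png

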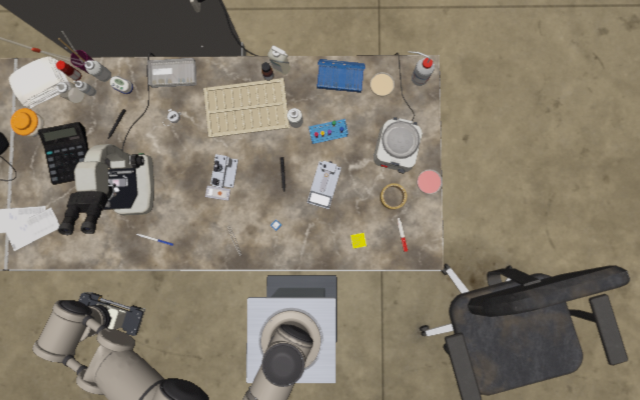

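View pics/wrist0.png

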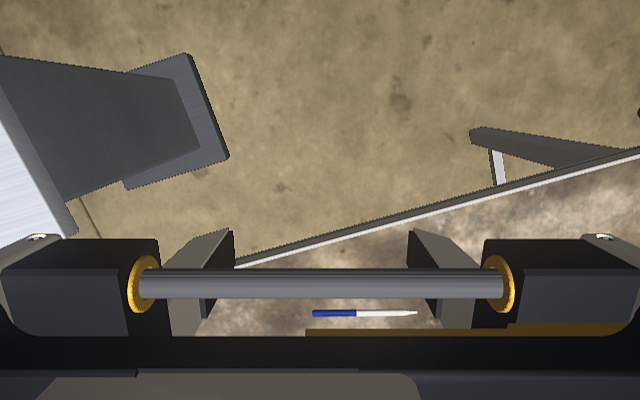

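The scene and top views show the dock at top-view pixel (222,178) and the rail at (323,185), with a black marker between them. I'll zoom in and set up helpers.

```bash
cat > h.py <<'E'
import numpy as np, cv2
from scipy.spatial.transform import Rotation as R
def cam(m):
    K=np.array([[m['fx'],0,m['cx']],[0,m['fy'],m['cy']],[0,0,1]]);return K,R.from_rotvec(m['rvec']).as_matrix(),np.array(m['tvec'])
def ray(m,px):
    K,Rm,t=cam(m); d=Rm.T@np.linalg.inv(K)@np.array([px[0],px[1],1.]); return -Rm.T@t,d/np.linalg.norm(d)
def onz(m,px,z):
    c,d=ray(m,px); return c+d*(z-c[2])/d[2]
def proj(m,P):
    K,Rm,t=cam(m); q=(Rm@np.atleast_2d(P).T).T+t; q=(K@q.T).T; return q[:,:2]/q[:,2:]
def crop(im,x0,y0,x1,y1,s,fn):
    c=cv2.resize(im[y0:y1,x0:x1],None,fx=s,fy=s,interpolation=cv2.INTER_CUBIC); cv2.imwrite(fn,c)
E
python3 - <<'E'
from h import *
t=cv2.imread('pics/top0.png'); s=cv2.imread('pics/scene0.png')
a=cv2.resize(t[145:215,190:260],None,fx=8,fy=8,interpolation=cv2.INTER_CUBIC)[:, :400]
crop(t,195,145,345,215,5,'pics/t1.png')
crop(s,210,100,370,240,5,'pics/s1.png')
E
python3 - <<'E'
import cv2
cv2.imwrite('pics/s1.png',cv2.resize(cv2.imread('pics/s1.png'),(680,595)))
E
```

```text
(no output)
```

View pics/t1.png

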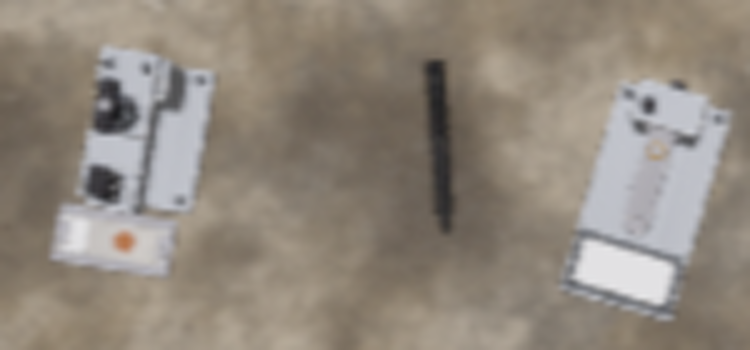

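View pics/s1.png

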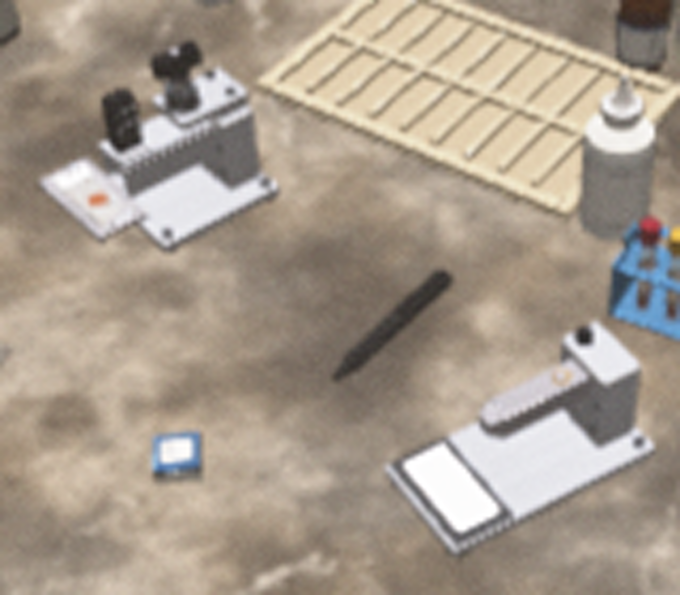

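Run:
```python
from h import *
from plant import *
np.set_printoptions(precision=1,suppress=True)
m=camera_model('top')
g=lambda u,v:(195+u/5,145+v/5)
knob=onz(m,g(117,105),128+8); grip=onz(m,g(103,183),122)
print('knob',knob,'grip',grip, np.degrees(np.arctan2(*(knob-grip)[[1,0]])), np.linalg.norm((knob-grip)[:2]),'exp 50.5')
# dock base: right corners of base
a=onz(m,g(187,210),12); b=onz(m,g(213,72),12); print('dock right edge',a,b,np.linalg.norm(a-b),np.degrees(np.arctan2(*(b-a)[[1,0]])))
c=[onz(m,g(*p),12) for p in [(563,290),(672,318),(730,112),(620,82)]]; print('rail',c)
for i in range(4): d=c[(i+1)%4]-c[i];print(np.linalg.norm(d),np.degrees(np.arctan2(d[1],d[0])))
w=camera_model('wrist'); o=get_obs(); T=R.from_euler('xyz',o['tcp_rot']).as_matrix()
K,Rm,t=cam(w); C=-Rm.T@t; print('cam in tool',T.T@(C-o['tool_pos']),'\n',T.T@Rm.T)
```

```text
knob [610.1 235.1 136. ] grip [558.6 247.3 122. ] -13.398173661135026 52.94681275465384 exp 50.5
dock right edge [551.3 213.1  12. ] [653.2 195.2  12. ] 103.40340859030776 -9.97679002450514
rail [array([492. , -62.2,  12. ]), array([ 471.4, -141.5,   12. ]), array([ 622.1, -184.3,   12. ]), array([ 644.6, -103.9,   12. ])]
81.8883803382478 -104.560050122655
156.68096657988798 -15.871474489355961
83.47686334818438 74.3985614665004
158.169877042681 164.71138491966795
cam in tool [   0.6  -74.6 -143.8] 
 [[ 1.   0.  -0. ]
 [-0.   1.   0.3]
 [ 0.  -0.3  1. ]]
```

```bash
cat >> h.py <<'E'
def rel(o,tgt,yaw=None):
    """remaining shift (tool axes, in units of 40mm) and turn (units of 5deg) from measured pose to target, tool-down"""
    T=R.from_euler('xyz',o['tcp_rot']); d=T.as_matrix().T@(np.array(tgt)-o['tool_pos'])
    out=[np.round(d,1),np.round(d/40,3)]
    if yaw is not None:
        D=T.inv()*R.from_euler('xyz',[np.pi,0,yaw]); out.append(np.round(np.degrees(D.as_rotvec())/5,3))
    return out
E
python3 - <<'E'
from h import *
import plant
print([k for k in dir(plant) if not k.startswith('_')]); print(getattr(plant,'tcp_to_tips',None))
o=plant.get_obs()
print(rel(o,[550,240,270],np.radians(79)))
E
```

```text
['Unreachable', 'camera_model', 'capture', 'close_job', 'get_obs', 'tcp_to_tips']
14.0
[array([-135.7,  457. ,  -29.7]), array([-3.393, 11.424, -0.743]), array([-0.002,  0.014, -1.167])]
```

>>> drive_tool(
  deltas=[
    {"hand": -1,"tx": -0.28,"ty": 0.95,"tz": -0.06},
    {"hand": -1,"tx": -0.28,"ty": 0.95,"tz": -0.06},
    {"hand": -1,"tx": -0.28,"ty": 0.95,"tz": -0.06},
    {"hand": -1,"tx": -0.28,"ty": 0.95,"tz": -0.06},
    {"hand": -1,"tx": -0.28,"ty": 0.95,"tz": -0.06},
    {"hand": -1,"tx": -0.28,"ty": 0.95,"tz": -0.06},
    {"hand": -1,"tx": -0.28,"ty": 0.95,"tz": -0.06},
    {"hand": -1,"tx": -0.28,"ty": 0.95,"tz": -0.06},
    {"hand": -1,"tx": -0.28,"ty": 0.95,"tz": -0.06},
    {"hand": -1,"tx": -0.28,"ty": 0.95,"tz": -0.06},
    {"hand": -1,"tx": -0.28,"ty": 0.95,"tz": -0.06},
    {"hand": -1,"tx": -0.28,"ty": 0.95,"tz": -0.06},
    {"hand": -1,"wz": -0.6},
    {"hand": -1,"wz": -0.6},
    {"hand": -1},
    {"hand": -1},
  ],
)

```text
invalid input
```

Run:
```python
from h import *
from plant import *
import pickle
o=get_obs(); print(o['time'],o['tool_pos'],o['tcp_rot'],o['contact_force'],o['joint_positions'])
m=camera_model('wrist'); im=capture('wrist'); cv2.imwrite('pics/w1.png',im[:,:,::-1]); pickle.dump(m,open('w1.pkl','wb'))
print(proj(m,[[610,235,136],[558,247,122]]))
```

```text
0.15 [151.90939136 502.22946357 240.18722816] [-3.14145872e+00  1.22037435e-03  1.27697360e+00] [ 0.42043703 -0.21053828 -0.44964222] [ 1.13097504e+00  3.42595188e-01  1.52479905e+00 -4.70741099e-05
  1.27542529e+00 -1.45984750e-01]
[[220.62385891 596.27130029]
 [217.4485303  553.01008458]]
```

View pics/w1.png

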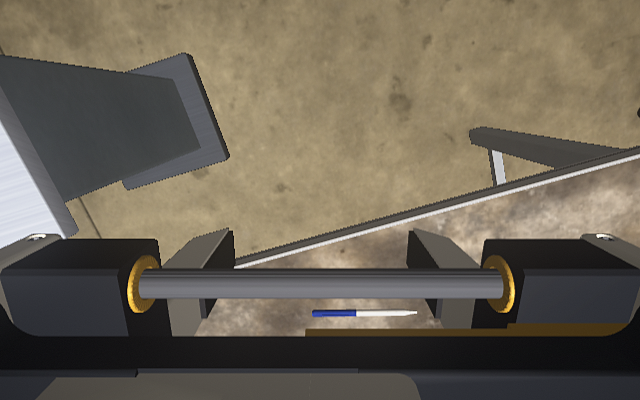

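The call was refused, probably because every key is required in each row. I'll resend with full rows.

>>> drive_tool(
  deltas=[
    {"hand": -1,"tx": -0.28,"ty": 0.95,"tz": -0.06,"wx": 0,"wy": 0,"wz": 0},
    {"hand": -1,"tx": -0.28,"ty": 0.95,"tz": -0.06,"wx": 0,"wy": 0,"wz": 0},
    {"hand": -1,"tx": -0.28,"ty": 0.95,"tz": -0.06,"wx": 0,"wy": 0,"wz": 0},
    {"hand": -1,"tx": -0.28,"ty": 0.95,"tz": -0.06,"wx": 0,"wy": 0,"wz": 0},
    {"hand": -1,"tx": -0.28,"ty": 0.95,"tz": -0.06,"wx": 0,"wy": 0,"wz": 0},
    {"hand": -1,"tx": -0.28,"ty": 0.95,"tz": -0.06,"wx": 0,"wy": 0,"wz": 0},
    {"hand": -1,"tx": -0.28,"ty": 0.95,"tz": -0.06,"wx": 0,"wy": 0,"wz": 0},
    {"hand": -1,"tx": -0.28,"ty": 0.95,"tz": -0.06,"wx": 0,"wy": 0,"wz": 0},
    {"hand": -1,"tx": -0.28,"ty": 0.95,"tz": -0.06,"wx": 0,"wy": 0,"wz": 0},
    {"hand": -1,"tx": -0.28,"ty": 0.95,"tz": -0.06,"wx": 0,"wy": 0,"wz": 0},
    {"hand": -1,"tx": -0.28,"ty": 0.95,"tz": -0.06,"wx": 0,"wy": 0,"wz": 0},
    {"hand": -1,"tx": -0.28,"ty": 0.95,"tz": -0.06,"wx": 0,"wy": 0,"wz": 0},
    {"hand": -1,"tx": 0,"ty": 0,"tz": 0,"wx": 0,"wy": 0,"wz": -0.6},
    {"hand": -1,"tx": 0,"ty": 0,"tz": 0,"wx": 0,"wy": 0,"wz": -0.6},
    {"hand": -1,"tx": 0,"ty": 0,"tz": 0,"wx": 0,"wy": 0,"wz": 0},
    {"hand": -1,"tx": 0,"ty": 0,"tz": 0,"wx": 0,"wy": 0,"wz": 0},
  ],
)

```text
time: 1.53
tool_pos: [549.5, 241.7, 269.2]
tcp_rot: [-3.141, 0.0, 1.38]
contact_force: [-0.3, -0.7, -0.0]
grip_width: 91.3
```

```bash
cat > look.py <<'E'
from h import *
from plant import *
import pickle,sys
np.set_printoptions(precision=3,suppress=True)
n=sys.argv[1]; c=sys.argv[2] if len(sys.argv)>2 else 'wrist'
o=get_obs(); print(o['time'],o['tool_pos'],o['tcp_rot'],o['contact_force'],o['joint_positions'],o['grip_width'])
m=camera_model(c); im=capture(c); cv2.imwrite(f'pics/{n}.png',im[:,:,::-1]); pickle.dump((m,o),open(n+'.pkl','wb'))
E
python3 look.py w2
```

```text
1.5333 [549.464 241.741 269.209] [-3.141  0.     1.38 ] [-0.298 -0.686 -0.003] [ 0.287  0.465  1.254  0.     1.423 -1.093] 91.33420478536667
```

View pics/w2.png

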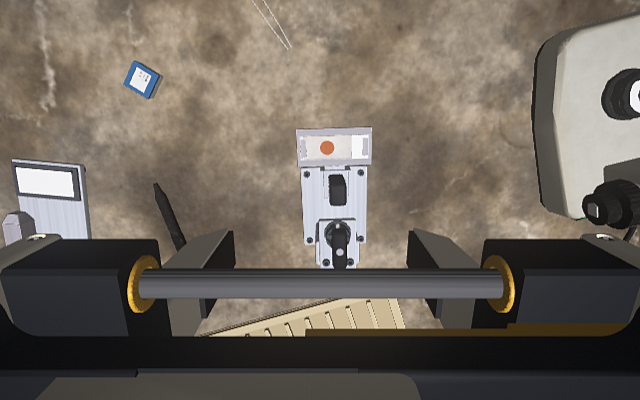

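Run:
```python
from h import *
crop(cv2.imread('pics/w2.png'),270,120,400,275,4,'pics/w2z.png')
```

```text
(no output)
```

View pics/w2z.png

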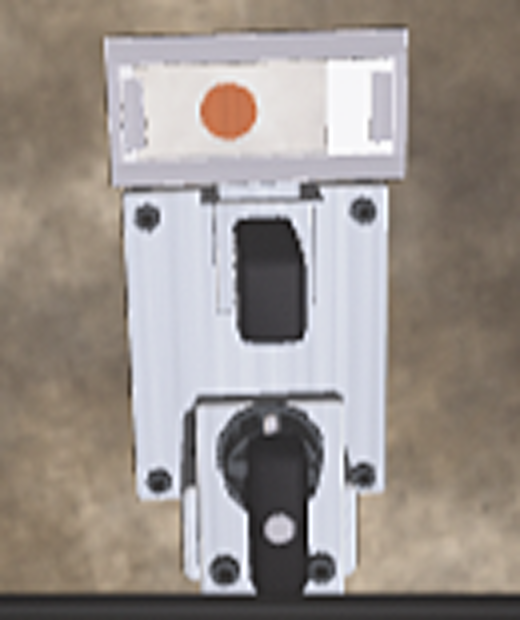

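Run:
```python
from h import *
import pickle
np.set_printoptions(precision=1,suppress=True)
m,o=pickle.load(open('w2.pkl','rb'))
g=lambda p:(270+(p[0]+.5)/4-.5,120+(p[1]+.5)/4-.5)
Z=lambda p,z:onz(m,g(p),z)
sc=[Z(p,13) for p in [(147,216),(363,210),(159,480),(362,474)]]; print('screws',np.array(sc))
for a,b in [(0,1),(2,3),(0,2),(1,3)]:
    d=sc[b]-sc[a]; print(a,b,np.linalg.norm(d),np.degrees(np.arctan2(d[1],d[0])))
e=[Z(p,12) for p in [(125,195),(138,497),(388,190),(383,490)]]; print('edges',np.array(e))
for a,b in [(0,1),(2,3),(1,3)]:
    d=e[b]-e[a]; print(np.linalg.norm(d),np.degrees(np.arctan2(d[1],d[0])))
print('grip top far/near edge', Z((270,342),122),Z((285,342),122)); 
gt=np.array([Z(p,122) for p in [(238,264),(303,264),(240,341),(306,341)]]);print('grip',gt)
kn=np.array([Z(p,136) for p in [(250,440),(308,440),(279,528)]]);print('knob',kn)
fr=np.array([Z(p,60) for p in [(105,38),(407,30),(113,185),(404,180)]]);print('frame z60',fr)
for z in (50,60,70):
    fr=np.array([Z(p,z) for p in [(105,38),(407,30),(113,185),(404,180)]]); d=fr[1]-fr[0]; print(z,np.linalg.norm(d),np.degrees(np.arctan2(d[1],d[0])))
```

```text
screws [[560.3 221.5  13. ]
 [571.2 288.5  13. ]
 [649.3 207.4  13. ]
 [659.9 274.2  13. ]]
0 1 67.85075156731315 80.75651834123337
2 3 67.66126654562173 80.98467563047619
0 2 90.07603801020885 -9.03540075407959
1 3 89.80611571392068 -9.156008365230939
edges [[552.6 216.   12. ]
 [654.5 199.1  12. ]
 [566.6 297.2  12. ]
 [667.4 280.2  12. ]]
103.21676027683856 -9.42782235862885
102.21953881350757 -9.576926276080536
82.17626493802611 80.93150994745733
grip top far/near edge [572.6 253.3 122. ] [573.3 256.8 122. ]
grip [[552.6 249.4 122. ]
 [555.4 264.1 122. ]
 [571.  246.5 122. ]
 [574.  261.7 122. ]]
knob [[590.3 244.9 136. ]
 [592.8 257.9 136. ]
 [613.4 247.6 136. ]]
frame z60 [[500.7 224.4  60. ]
 [513.9 303.8  60. ]
 [540.2 218.2  60. ]
 [553.9 297.1  60. ]]
50 82.85508754513339 80.61164029513502
60 80.57278191620625 80.61164029513499
70 78.29047628727913 80.61164029513495
```

Run:
```python
from h import *
from plant import *
o=get_obs(); print(rel(o,[613.2,247.4,126],np.radians(80.8)))
```

```text
[array([ 17.4,  61.8, 143.4]), array([0.435, 1.544, 3.584]), array([-0.004,  0.001, -0.341])]
```

>>> drive_tool(
  deltas=[
    {"hand": -1,"tx": 0.22,"ty": 0.77,"tz": 0,"wx": 0,"wy": 0,"wz": 0},
    {"hand": -1,"tx": 0.22,"ty": 0.77,"tz": 0,"wx": 0,"wy": 0,"wz": 0},
    {"hand": -1,"tx": 0,"ty": 0,"tz": 0.5,"wx": 0,"wy": 0,"wz": -0.34},
    {"hand": -1,"tx": 0,"ty": 0,"tz": 0.8,"wx": 0,"wy": 0,"wz": 0},
    {"hand": -1,"tx": 0,"ty": 0,"tz": 0.8,"wx": 0,"wy": 0,"wz": 0},
    {"hand": -1,"tx": 0,"ty": 0,"tz": 0.4,"wx": 0,"wy": 0,"wz": 0},
    {"hand": -1,"tx": 0,"ty": 0,"tz": 0,"wx": 0,"wy": 0,"wz": 0},
    {"hand": -1,"tx": 0,"ty": 0,"tz": 0,"wx": 0,"wy": 0,"wz": 0},
  ],
)

```text
time: 2.25
tool_pos: [612.9, 248.0, 169.3]
tcp_rot: [-3.14, 0.001, 1.411]
contact_force: [0.0, -0.1, -0.1]
grip_width: 92.0
```

```bash
python3 look.py w3
python3 - <<'E'
from h import *
from plant import *
o=get_obs(); print(rel(o,[613.2,247.4,126],np.radians(80.8)))
E
```

```text
2.25 [612.88  247.973 169.276] [-3.14   0.001  1.411] [ 0.007 -0.052 -0.053] [ 0.269  0.65   1.209  0.     1.284 -1.143] 91.9961877786159
[array([-0.9, -0.5, 44.9]), array([-0.021, -0.012,  1.122]), array([ 0.018, -0.009,  0.014])]
```

View pics/w3.png

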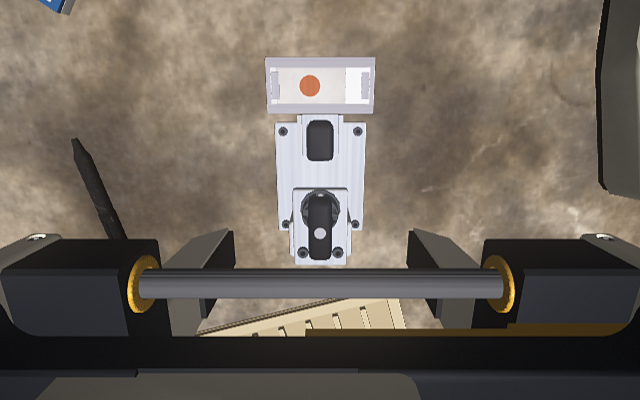

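Run:
```python
from h import *
from plant import *
import pickle
m,o0=pickle.load(open('w3.pkl','rb'))
print(onz(m,(320,233),136), onz(m,(319.5,140),122))
for i in range(2):
    o=get_obs(); print(o['time'],o['tool_pos'],o['dq'])
```

```text
[613.46933873 247.88467226 136.        ] [561.47883758 255.88553736 122.        ]
2.3 [613.72687679 248.14043174 170.8744988 ] [-0.00245781 -0.02220577 -0.0255072  -0.00029404 -0.00342229 -0.00435196]
2.3 [613.72687679 248.14043174 170.8744988 ] [-0.00245781 -0.02220577 -0.0255072  -0.00029404 -0.00342229 -0.00435196]
```

>>> drive_tool(
  deltas=[
    {"hand": -1,"tx": -0.01,"ty": 0,"tz": 0.5,"wx": 0,"wy": 0,"wz": 0},
    {"hand": -1,"tx": 0,"ty": 0,"tz": 0.4,"wx": 0,"wy": 0,"wz": 0},
    {"hand": -1,"tx": 0,"ty": 0,"tz": 0.18,"wx": 0,"wy": 0,"wz": 0},
    {"hand": -1,"tx": 0,"ty": 0,"tz": 0,"wx": 0,"wy": 0,"wz": 0},
    {"hand": 1,"tx": 0,"ty": 0,"tz": 0,"wx": 0,"wy": 0,"wz": 0},
    {"hand": 1,"tx": 0,"ty": 0,"tz": 0,"wx": 0,"wy": 0,"wz": 0},
    {"hand": 1,"tx": 0,"ty": 0,"tz": 0,"wx": 0,"wy": 0,"wz": 0},
    {"hand": 1,"tx": 0,"ty": 0,"tz": 0,"wx": 0,"wy": 0,"wz": 0},
    {"hand": 1,"tx": 0,"ty": 0,"tz": 0,"wx": 0,"wy": 0,"wz": 0},
    {"hand": 1,"tx": 0,"ty": 0,"tz": 0,"wx": 0,"wy": 0,"wz": 0},
    {"hand": 1,"tx": 0,"ty": 0,"tz": 0,"wx": 0,"wy": 0,"wz": 0},
    {"hand": 1,"tx": 0,"ty": 0,"tz": 0,"wx": 0,"wy": 0,"wz": 0},
  ],
)

```text
time: 3.3
tool_pos: [613.3, 247.1, 126.4]
tcp_rot: [3.142, -0.0, 1.411]
contact_force: [0.3, -0.1, -0.8]
grip_width: 43.2
```

>>> drive_tool(
  deltas=[
    {"hand": 1,"tx": 0,"ty": 0,"tz": 0,"wx": 0,"wy": 0,"wz": 0},
    {"hand": 1,"tx": 0,"ty": 0,"tz": 0,"wx": 0,"wy": 0,"wz": 0},
    {"hand": 1,"tx": 0,"ty": 0,"tz": 0,"wx": 0,"wy": 0,"wz": 0},
    {"hand": 1,"tx": 0,"ty": 0,"tz": 0,"wx": 0,"wy": 0,"wz": 0},
    {"hand": 1,"tx": 0,"ty": 0,"tz": 0,"wx": 0,"wy": 0,"wz": 0},
    {"hand": 1,"tx": 0,"ty": 0,"tz": 0,"wx": 0,"wy": 0,"wz": 0},
    {"hand": 1,"tx": 0,"ty": 0,"tz": 0,"wx": 0,"wy": 0,"wz": 0},
  ],
)

```text
time: 3.88
tool_pos: [613.3, 247.3, 126.3]
tcp_rot: [3.142, -0.0, 1.411]
contact_force: [-0.1, 1.6, -1.6]
grip_width: 13.6
```

>>> drive_tool(
  deltas=[
    {"hand": 1,"tx": 0,"ty": 0,"tz": -0.11,"wx": 0,"wy": 0,"wz": 0},
    {"hand": 1,"tx": 0,"ty": 0,"tz": -0.11,"wx": 0,"wy": 0,"wz": 0},
    {"hand": 1,"tx": 0,"ty": 0,"tz": -0.11,"wx": 0,"wy": 0,"wz": 0},
    {"hand": 1,"tx": 0,"ty": 0,"tz": 0,"wx": 0,"wy": 0,"wz": 0},
    {"hand": 1,"tx": 0,"ty": 0,"tz": 0,"wx": 0,"wy": 0,"wz": 0},
  ],
)

```text
time: 4.3
tool_pos: [613.1, 247.2, 138.7]
tcp_rot: [-3.141, 0.0, 1.411]
contact_force: [2.7, 2.7, -13.3]
grip_width: 13.8
```

>>> drive_tool(
  deltas=[
    {"hand": 1,"tx": 0,"ty": 0,"tz": -0.015,"wx": 0,"wy": 0,"wz": 0},
    {"hand": 1,"tx": 0,"ty": 0,"tz": 0,"wx": 0,"wy": 0,"wz": -0.6},
    {"hand": 1,"tx": 0,"ty": 0,"tz": 0,"wx": 0,"wy": 0,"wz": -0.7},
    {"hand": 1,"tx": 0,"ty": 0,"tz": 0,"wx": 0,"wy": 0,"wz": -0.7},
    {"hand": 1,"tx": 0,"ty": 0,"tz": 0,"wx": 0,"wy": 0,"wz": 0},
  ],
)

```text
time: 4.72
tool_pos: [613.1, 247.2, 139.4]
tcp_rot: [-3.141, -0.0, 1.588]
contact_force: [4.3, 2.7, -14.3]
grip_width: 13.8
```

Run:
```python
from plant import *
o=get_obs(); print(o['contact_force'],o['moment'],o['tool_pos'],o['tcp_rot'])
```

```text
[  4.31078      2.66773441 -14.25036567] [ 0.58137773 -0.7578925   0.00575915] [613.09073074 247.24309584 139.40804725] [-3.14068383e+00 -8.73719205e-05  1.58805801e+00]
```

>>> drive_tool(
  deltas=[
    {"hand": 1,"tx": 0,"ty": 0,"tz": 0,"wx": 0,"wy": 0,"wz": -0.8},
    {"hand": 1,"tx": 0,"ty": 0,"tz": 0,"wx": 0,"wy": 0,"wz": -0.8},
    {"hand": 1,"tx": 0,"ty": 0,"tz": 0,"wx": 0,"wy": 0,"wz": -0.8},
    {"hand": 1,"tx": 0,"ty": 0,"tz": 0,"wx": 0,"wy": 0,"wz": -0.8},
    {"hand": 1,"tx": 0,"ty": 0,"tz": 0,"wx": 0,"wy": 0,"wz": -0.8},
    {"hand": 1,"tx": 0,"ty": 0,"tz": 0,"wx": 0,"wy": 0,"wz": -0.8},
    {"hand": 1,"tx": 0,"ty": 0,"tz": 0,"wx": 0,"wy": 0,"wz": -0.8},
    {"hand": 1,"tx": 0,"ty": 0,"tz": 0,"wx": 0,"wy": 0,"wz": -0.8},
    {"hand": 1,"tx": 0,"ty": 0,"tz": 0,"wx": 0,"wy": 0,"wz": -0.8},
    {"hand": 1,"tx": 0,"ty": 0,"tz": 0,"wx": 0,"wy": 0,"wz": -0.8},
    {"hand": 1,"tx": 0,"ty": 0,"tz": 0,"wx": 0,"wy": 0,"wz": -0.8},
    {"hand": 1,"tx": 0,"ty": 0,"tz": 0,"wx": 0,"wy": 0,"wz": -0.8},
    {"hand": 1,"tx": 0,"ty": 0,"tz": 0,"wx": 0,"wy": 0,"wz": -0.8},
    {"hand": 1,"tx": 0,"ty": 0,"tz": 0,"wx": 0,"wy": 0,"wz": -0.8},
    {"hand": 1,"tx": 0,"ty": 0,"tz": 0,"wx": 0,"wy": 0,"wz": -0.8},
    {"hand": 1,"tx": 0,"ty": 0,"tz": 0,"wx": 0,"wy": 0,"wz": -0.8},
    {"hand": 1,"tx": 0,"ty": 0,"tz": 0,"wx": 0,"wy": 0,"wz": 0},
    {"hand": 1,"tx": 0,"ty": 0,"tz": 0,"wx": 0,"wy": 0,"wz": 0},
  ],
)

```text
time: 6.22
tool_pos: [612.9, 247.6, 139.5]
tcp_rot: [3.142, -0.001, 2.701]
contact_force: [3.6, 4.5, -13.8]
grip_width: 13.8
```

Run:
```python
from plant import *
o=get_obs(); print(o['contact_force'],o['moment'],o['tool_pos'],o['tcp_rot'])
```

```text
[  3.60463865   4.50376357 -13.7587572 ] [ 0.81523179 -0.51819315 -0.03189368] [612.88321168 247.57021624 139.53550745] [ 3.14158991e+00 -1.30060082e-03  2.70129576e+00]
```

>>> drive_tool(
  deltas=[
    {"hand": 1,"tx": 0,"ty": 0,"tz": 0,"wx": 0,"wy": 0,"wz": -0.8},
    {"hand": 1,"tx": 0,"ty": 0,"tz": 0,"wx": 0,"wy": 0,"wz": -0.7},
    {"hand": 1,"tx": 0,"ty": 0,"tz": 0,"wx": 0,"wy": 0,"wz": 0},
    {"hand": 1,"tx": 0,"ty": 0,"tz": 0,"wx": 0,"wy": 0,"wz": 0},
  ],
)

```text
time: 6.55
tool_pos: [612.8, 247.6, 139.5]
tcp_rot: [3.141, -0.001, 2.832]
contact_force: [3.1, 4.4, -13.7]
grip_width: 14.1
```

Run:
```python
from plant import *
o=get_obs(); print(o['contact_force'],o['moment'],o['tool_pos'],o['tcp_rot'])
```

```text
[  3.05550105   4.43259183 -13.71573776] [ 0.83217976 -0.51141792  0.03000408] [612.82934535 247.57211983 139.54466879] [ 3.14147102e+00 -1.36919986e-03  2.83193399e+00]
```

Turned 1.42 rad, with no stop torque yet. Now I'll lower 3.2 mm to drop the pin into the seat.

>>> drive_tool(
  deltas=[
    {"hand": 1,"tx": 0,"ty": 0,"tz": 0.04,"wx": 0,"wy": 0,"wz": 0},
    {"hand": 1,"tx": 0,"ty": 0,"tz": 0.04,"wx": 0,"wy": 0,"wz": 0},
    {"hand": 1,"tx": 0,"ty": 0,"tz": 0,"wx": 0,"wy": 0,"wz": 0},
    {"hand": 1,"tx": 0,"ty": 0,"tz": 0,"wx": 0,"wy": 0,"wz": 0},
  ],
)

```text
time: 6.88
tool_pos: [612.9, 247.5, 136.6]
tcp_rot: [3.141, -0.001, 2.833]
contact_force: [1.4, 4.2, -12.2]
grip_width: 13.7
```

Run:
```python
from plant import *
o=get_obs(); print(o['contact_force'],o['moment'],o['tool_pos'],o['tcp_rot'])
```

```text
[  1.41304186   4.1970207  -12.1848028 ] [ 0.90096702 -0.24209729 -0.02017557] [612.90150926 247.54682498 136.63960966] [ 3.14132694e+00 -1.04782699e-03  2.83300215e+00]
```

>>> drive_tool(
  deltas=[
    {"hand": 1,"tx": 0,"ty": 0,"tz": 0.03,"wx": 0,"wy": 0,"wz": 0},
    {"hand": 1,"tx": 0,"ty": 0,"tz": 0,"wx": 0,"wy": 0,"wz": 0},
    {"hand": 1,"tx": 0,"ty": 0,"tz": 0,"wx": 0,"wy": 0,"wz": 0},
  ],
)

```text
time: 7.13
tool_pos: [613.0, 247.5, 135.8]
tcp_rot: [3.141, -0.001, 2.834]
contact_force: [1.5, 5.4, -10.8]
grip_width: 13.7
```

Run:
```python
from plant import *
o=get_obs(); print(o['contact_force'],o['moment'],o['tool_pos'],o['tcp_rot'])
```

```text
[  1.46061471   5.41217509 -10.81338278] [1.02721386 0.03145612 0.00977059] [612.96574008 247.49762774 135.84388334] [ 3.14123274e+00 -6.49735592e-04  2.83351343e+00]
```

>>> drive_tool(
  deltas=[
    {"hand": 1,"tx": 0,"ty": 0,"tz": 0.02,"wx": 0,"wy": 0,"wz": 0},
    {"hand": 1,"tx": 0,"ty": 0,"tz": 0,"wx": 0,"wy": 0,"wz": 0},
    {"hand": 1,"tx": 0,"ty": 0,"tz": 0,"wx": 0,"wy": 0,"wz": 0},
  ],
)

```text
time: 7.38
tool_pos: [613.0, 247.5, 135.7]
tcp_rot: [3.141, -0.0, 2.834]
contact_force: [-1.2, 4.9, -6.1]
grip_width: 13.6
```

Run:
```python
from plant import *
o=get_obs(); print(o['contact_force'],o['moment'],o['tool_pos'],o['tcp_rot'])
```

```text
[-1.16736749  4.86776013 -6.12569791] [ 0.98421654  0.31517162 -0.07054349] [613.03497127 247.52281996 135.66380924] [ 3.14096636e+00 -1.68500280e-04  2.83368708e+00]
```

>>> drive_tool(
  deltas=[
    {"hand": 0.38,"tx": 0,"ty": 0,"tz": 0,"wx": 0,"wy": 0,"wz": 0},
    {"hand": 0.38,"tx": 0,"ty": 0,"tz": 0,"wx": 0,"wy": 0,"wz": 0},
    {"hand": 0.38,"tx": 0,"ty": 0,"tz": 0,"wx": 0,"wy": 0,"wz": 0},
    {"hand": 0.38,"tx": 0,"ty": 0,"tz": 0,"wx": 0,"wy": 0,"wz": 0},
    {"hand": 0.38,"tx": 0,"ty": 0,"tz": -0.3,"wx": 0,"wy": 0,"wz": 0},
    {"hand": 0.38,"tx": 0,"ty": 0,"tz": -0.7,"wx": 0,"wy": 0,"wz": 0},
    {"hand": -0.3,"tx": 0,"ty": 0,"tz": -0.5,"wx": 0,"wy": 0,"wz": 0},
  ],
)

```text
time: 7.97
tool_pos: [613.6, 246.7, 196.6]
tcp_rot: [-3.142, 0.001, 2.833]
contact_force: [0.3, 0.5, 0.2]
grip_width: 31.7
```

>>> drive_tool(
  deltas=[
    {"hand": -0.3,"tx": 0.63,"ty": -0.08,"tz": 0,"wx": 0,"wy": 0,"wz": 0},
    {"hand": -0.3,"tx": 0.63,"ty": -0.08,"tz": 0,"wx": 0,"wy": 0,"wz": 0.5},
    {"hand": -0.3,"tx": 0,"ty": 0,"tz": 0,"wx": 0,"wy": 0,"wz": 1},
    {"hand": -0.3,"tx": 0,"ty": 0,"tz": 0,"wx": 0,"wy": 0,"wz": 1},
    {"hand": -0.3,"tx": 0,"ty": 0,"tz": 0,"wx": 0,"wy": 0,"wz": 1},
    {"hand": -0.3,"tx": 0,"ty": 0,"tz": 0,"wx": 0,"wy": 0,"wz": 1},
    {"hand": -0.3,"tx": 0,"ty": 0,"tz": 0,"wx": 0,"wy": 0,"wz": 1},
    {"hand": -0.3,"tx": 0,"ty": 0,"tz": 0,"wx": 0,"wy": 0,"wz": 1},
    {"hand": -0.3,"tx": 0,"ty": 0,"tz": 0,"wx": 0,"wy": 0,"wz": 1},
    {"hand": -0.3,"tx": 0,"ty": 0,"tz": 0,"wx": 0,"wy": 0,"wz": 1},
    {"hand": -0.3,"tx": 0,"ty": 0,"tz": 0,"wx": 0,"wy": 0,"wz": 1},
    {"hand": -0.3,"tx": 0,"ty": 0,"tz": 0,"wx": 0,"wy": 0,"wz": 1},
    {"hand": -0.3,"tx": 0,"ty": 0,"tz": 0,"wx": 0,"wy": 0,"wz": 1},
    {"hand": -0.3,"tx": 0,"ty": 0,"tz": 0,"wx": 0,"wy": 0,"wz": 1},
    {"hand": -0.3,"tx": 0,"ty": 0,"tz": 0,"wx": 0,"wy": 0,"wz": 1},
    {"hand": -0.3,"tx": 0,"ty": 0,"tz": 0,"wx": 0,"wy": 0,"wz": 1},
    {"hand": -0.3,"tx": 0,"ty": 0,"tz": 0,"wx": 0,"wy": 0,"wz": 1},
    {"hand": -0.3,"tx": 0,"ty": 0,"tz": 0,"wx": 0,"wy": 0,"wz": 0.8},
    {"hand": -0.3,"tx": 0,"ty": 0,"tz": 0,"wx": 0,"wy": 0,"wz": 0},
    {"hand": -0.3,"tx": 0,"ty": 0,"tz": 0,"wx": 0,"wy": 0,"wz": 0},
  ],
)

```text
time: 9.63
tool_pos: [563.6, 256.1, 195.4]
tcp_rot: [3.141, -0.0, 1.413]
contact_force: [0.6, -0.0, -0.4]
grip_width: 59.6
```

```bash
python3 look.py w4
```

```text
9.6333 [563.563 256.087 195.377] [ 3.141 -0.     1.413] [ 0.622 -0.    -0.351] [ 0.303  0.55   1.317 -0.     1.274 -1.11 ] 59.60746431658351
```

View pics/w4.png

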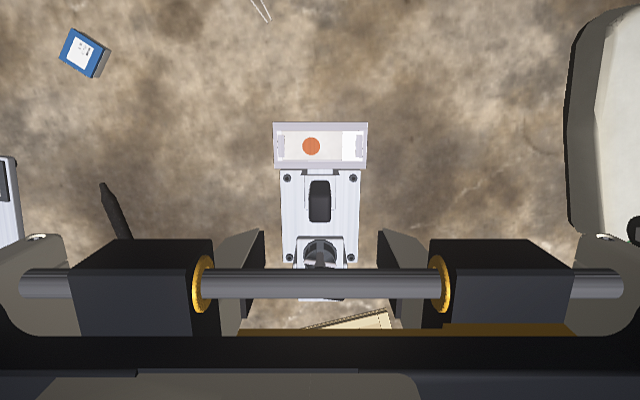

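```bash
python3 look.py s2 scene
python3 - <<'E'
from h import *
crop(cv2.imread('pics/s2.png'),205,95,305,170,7,'pics/s2z.png')
crop(cv2.imread('pics/w4.png'),265,115,375,275,3.5,'pics/w4z.png')
E
```

```text
9.6833 [563.539 256.116 195.284] [ 3.141 -0.     1.413] [-0.701 -0.88   0.258] [ 0.303  0.55   1.317 -0.     1.274 -1.11 ] 59.75560965685493
```

View pics/s2z.png

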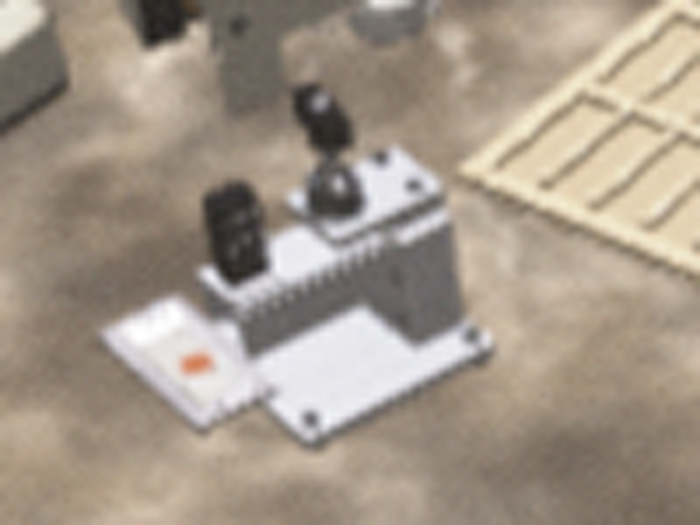

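View pics/w4z.png

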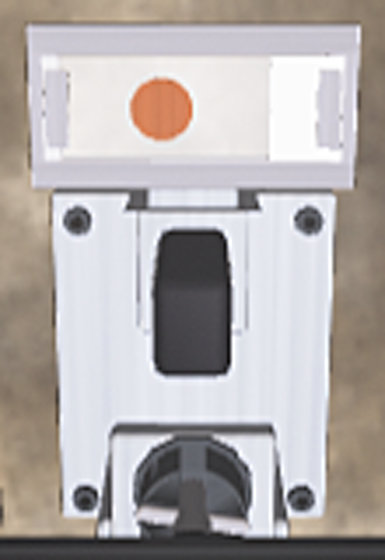

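Run:
```python
from h import *
from plant import *
import pickle
np.set_printoptions(precision=1,suppress=True)
m,o=pickle.load(open('w4.pkl','rb'))
g=lambda p:(265+(p[0]+.5)/3.5-.5,115+(p[1]+.5)/3.5-.5)
P=np.array([onz(m,g(p),122) for p in [(155,287),(231,287),(157,375),(229,375)]]);print(P,P.mean(0))
print(rel(get_obs(),[563.0,255.6,99],np.radians(80.8)), rel(get_obs(),[562.8,255.6,99],np.radians(80.8))[1])
sc=[onz(m,g(p),13) for p in [(77,221),(309,220),(85,497),(300,497)]]; print(np.array(sc))
for a,b in [(0,1),(2,3),(0,2),(1,3)]:
    d=sc[b]-sc[a]; print(np.linalg.norm(d),np.degrees(np.arctan2(d[1],d[0])))
```

```text
[[552.8 249.9 122. ]
 [555.2 264.8 122. ]
 [571.3 247.2 122. ]
 [573.6 261.6 122. ]] [563.2 255.9 122. ]
[array([-0.6, -0.4, 96.2]), array([-0. , -0. ,  2.4]), array([ 0., -0.,  0.])] [-0.  -0.   2.4]
[[560.8 221.3  13. ]
 [571.2 288.7  13. ]
 [649.3 207.3  13. ]
 [659.8 274.4  13. ]]
68.20190978550171 81.28847636141877
67.924825591594 81.05328838584711
89.51435799048627 -9.029805690932045
89.7951379147244 -9.205979812442843
```

>>> drive_tool(
  deltas=[
    {"hand": -0.3,"tx": -0.01,"ty": -0.01,"tz": 0.8,"wx": 0,"wy": 0,"wz": 0},
    {"hand": -0.3,"tx": 0,"ty": 0,"tz": 0.8,"wx": 0,"wy": 0,"wz": 0},
    {"hand": -0.3,"tx": 0,"ty": 0,"tz": 0.5,"wx": 0,"wy": 0,"wz": 0},
    {"hand": -0.3,"tx": 0,"ty": 0,"tz": 0.3,"wx": 0,"wy": 0,"wz": 0},
    {"hand": 1,"tx": 0,"ty": 0,"tz": 0,"wx": 0,"wy": 0,"wz": 0},
    {"hand": 1,"tx": 0,"ty": 0,"tz": 0,"wx": 0,"wy": 0,"wz": 0},
    {"hand": 1,"tx": 0,"ty": 0,"tz": 0,"wx": 0,"wy": 0,"wz": 0},
    {"hand": 1,"tx": 0,"ty": 0,"tz": 0,"wx": 0,"wy": 0,"wz": 0},
    {"hand": 1,"tx": 0,"ty": 0,"tz": 0,"wx": 0,"wy": 0,"wz": 0},
    {"hand": 1,"tx": 0,"ty": 0,"tz": 0,"wx": 0,"wy": 0,"wz": 0},
    {"hand": 1,"tx": 0,"ty": 0,"tz": 0,"wx": 0,"wy": 0,"wz": 0},
    {"hand": 1,"tx": 0,"ty": 0,"tz": 0,"wx": 0,"wy": 0,"wz": 0},
    {"hand": 1,"tx": 0,"ty": 0,"tz": 0,"wx": 0,"wy": 0,"wz": 0},
    {"hand": 1,"tx": 0,"ty": 0,"tz": 0,"wx": 0,"wy": 0,"wz": 0},
  ],
)

```text
time: 10.9
tool_pos: [563.1, 256.0, 99.5]
tcp_rot: [3.141, -0.0, 1.411]
contact_force: [-0.4, -0.9, 5.0]
grip_width: 16.1
```

Run:
```python
from plant import *
o=get_obs(); print(o['contact_force'],o['moment'],o['tool_pos'],o['tcp_rot'],o['grip_width'])
```

```text
[-0.39002365 -0.90788486  5.01097123] [-0.10629728  0.17208857 -0.00178351] [563.06751901 256.04315729  99.47220436] [ 3.14088500e+00 -3.70224063e-04  1.41143877e+00] 16.083233791304483
```

>>> drive_tool(
  deltas=[
    {"hand": 1,"tx": 0,"ty": 0,"tz": -0.02,"wx": 0,"wy": 0,"wz": 0},
    {"hand": 1,"tx": 0,"ty": -0.1,"tz": 0,"wx": 0,"wy": 0,"wz": 0},
    {"hand": 1,"tx": 0,"ty": -0.2,"tz": 0,"wx": 0,"wy": 0,"wz": 0},
    {"hand": 1,"tx": 0,"ty": -0.2,"tz": 0,"wx": 0,"wy": 0,"wz": 0},
    {"hand": 1,"tx": 0,"ty": 0,"tz": 0,"wx": 0,"wy": 0,"wz": 0},
  ],
)

```text
time: 11.32
tool_pos: [541.1, 259.5, 99.6]
tcp_rot: [-3.14, 0.001, 1.412]
contact_force: [0.2, -1.0, -2.4]
grip_width: 15.9
```

Run:
```python
from plant import *
o=get_obs(); print(o['contact_force'],o['moment'],o['tool_pos'],o['tcp_rot'],o['grip_width'])
```

```text
[ 0.18042484 -1.02760186 -2.35268855] [ 0.01004701  0.00608102 -0.00094731] [541.10402575 259.52519521  99.5563914 ] [-3.13987800e+00  5.23764191e-04  1.41222079e+00] 15.907392395359619
```

>>> drive_tool(
  deltas=[
    {"hand": 1,"tx": 0,"ty": -0.4,"tz": 0,"wx": 0,"wy": 0,"wz": 0},
    {"hand": 1,"tx": 0,"ty": -0.4,"tz": 0,"wx": 0,"wy": 0,"wz": 0},
    {"hand": 1,"tx": 0,"ty": -0.4,"tz": 0,"wx": 0,"wy": 0,"wz": 0},
    {"hand": 1,"tx": 0,"ty": -0.4,"tz": 0,"wx": 0,"wy": 0,"wz": 0},
    {"hand": 1,"tx": 0,"ty": -0.4,"tz": 0,"wx": 0,"wy": 0,"wz": 0},
    {"hand": 1,"tx": 0,"ty": 0,"tz": 0,"wx": 0,"wy": 0,"wz": 0},
  ],
)

```text
time: 11.82
tool_pos: [460.4, 272.0, 99.2]
tcp_rot: [-3.138, 0.002, 1.413]
contact_force: [0.1, -0.3, -2.6]
grip_width: 16.2
```

Run:
```python
from plant import *
o=get_obs(); print(o['contact_force'],o['moment'],o['tool_pos'],o['tcp_rot'],o['grip_width'],o['joint_positions'])
```

```text
[ 0.06362009 -0.29058975 -2.60512837] [ 0.04095388  0.05045452 -0.01438171] [460.44721592 272.02786086  99.18460897] [-3.13762306e+00  1.70341055e-03  1.41292846e+00] 16.202967431924574 [ 3.89920405e-01  5.16446852e-01  1.67936908e+00  7.53838592e-04
  9.50052744e-01 -1.02344445e+00]
```

>>> drive_tool(
  deltas=[
    {"hand": 1,"tx": 0,"ty": -0.1,"tz": -0.5,"wx": 0,"wy": 0,"wz": 0},
    {"hand": 1,"tx": 0,"ty": 0,"tz": -0.8,"wx": 0,"wy": 0,"wz": 0},
    {"hand": 1,"tx": 0,"ty": 0,"tz": -0.8,"wx": 0,"wy": 0,"wz": 0},
    {"hand": 1,"tx": 0,"ty": 0,"tz": -0.8,"wx": 0,"wy": 0,"wz": 0},
    {"hand": 1,"tx": -0.4,"ty": 0.2,"tz": -0.8,"wx": 0,"wy": 0,"wz": 0},
    {"hand": 1,"tx": -0.8,"ty": 0.3,"tz": 0,"wx": 0,"wy": 0,"wz": 0},
    {"hand": 1,"tx": -0.9,"ty": 0.3,"tz": 0,"wx": 0,"wy": 0,"wz": 0},
    {"hand": 1,"tx": -0.9,"ty": 0.3,"tz": 0,"wx": 0,"wy": 0,"wz": 0},
    {"hand": 1,"tx": -0.9,"ty": 0.3,"tz": 0,"wx": 0,"wy": 0,"wz": 0},
    {"hand": 1,"tx": -0.9,"ty": 0.3,"tz": 0,"wx": 0,"wy": 0,"wz": 0},
    {"hand": 1,"tx": -0.5,"ty": 0.2,"tz": 0,"wx": 0,"wy": 0,"wz": 0},
    {"hand": 1,"tx": -0.3,"ty": 0.1,"tz": 0,"wx": 0,"wy": 0,"wz": 0.6},
    {"hand": 1,"tx": 0,"ty": 0,"tz": 0,"wx": 0,"wy": 0,"wz": 0.7},
    {"hand": 1,"tx": 0,"ty": 0,"tz": 0,"wx": 0,"wy": 0,"wz": 0},
    {"hand": 1,"tx": 0,"ty": 0,"tz": 0,"wx": 0,"wy": 0,"wz": 0},
  ],
)

```text
time: 13.07
tool_pos: [503.7, 38.4, 247.5]
tcp_rot: [-3.141, -0.0, 1.299]
contact_force: [1.0, 0.6, -2.1]
grip_width: 15.4
```

```bash
python3 look.py w5
```

```text
13.0667 [503.681  38.447 247.537] [-3.141 -0.     1.299] [ 1.02   0.614 -2.088] [-0.076  0.3    1.565  0.     1.276 -1.375] 15.383653311731948
```

View pics/w5.png

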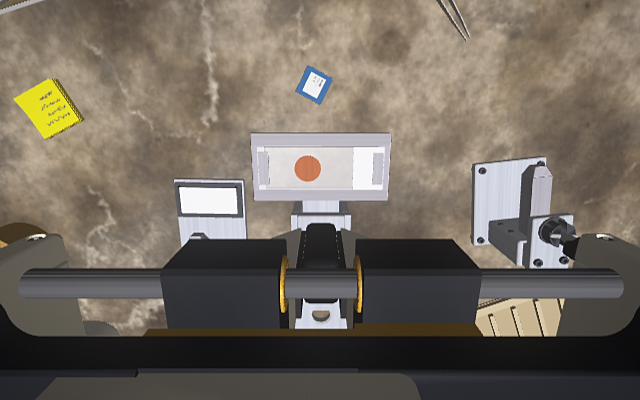

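>>> drive_tool(
  deltas=[
    {"hand": 1,"tx": 0,"ty": 0.5,"tz": 0,"wx": 0,"wy": 0,"wz": 0},
    {"hand": 1,"tx": 0,"ty": 0.9,"tz": 0,"wx": 0,"wy": 0,"wz": 0},
    {"hand": 1,"tx": 0,"ty": 0.7,"tz": 0,"wx": 0,"wy": 0,"wz": 0},
    {"hand": 1,"tx": 0,"ty": 0.3,"tz": 0,"wx": 0,"wy": 0,"wz": 0},
    {"hand": 1,"tx": 0,"ty": 0,"tz": 0,"wx": 0,"wy": 0,"wz": 0},
    {"hand": 1,"tx": 0,"ty": 0,"tz": 0,"wx": 0,"wy": 0,"wz": 0},
    {"hand": 1,"tx": 0,"ty": 0,"tz": 0,"wx": 0,"wy": 0,"wz": 0},
  ],
)

```text
time: 13.7
tool_pos: [595.1, 13.5, 247.5]
tcp_rot: [-3.14, 0.0, 1.3]
contact_force: [-0.6, 0.1, -2.2]
grip_width: 16.0
```

```bash
python3 look.py w6;  python3 - <<'E'
from h import *
crop(cv2.imread('pics/w6.png'),150,80,290,245,3.5,'pics/w6z.png')
E
```

```text
13.7 [595.129  13.531 247.466] [-3.14  0.    1.3 ] [-0.579  0.059 -2.161] [-0.106  0.469  1.308  0.     1.367 -1.406] 15.990405964766165
```

View pics/w6.png

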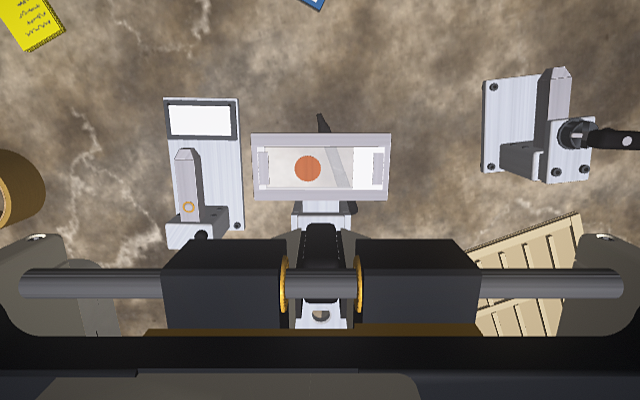

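View pics/w6z.png

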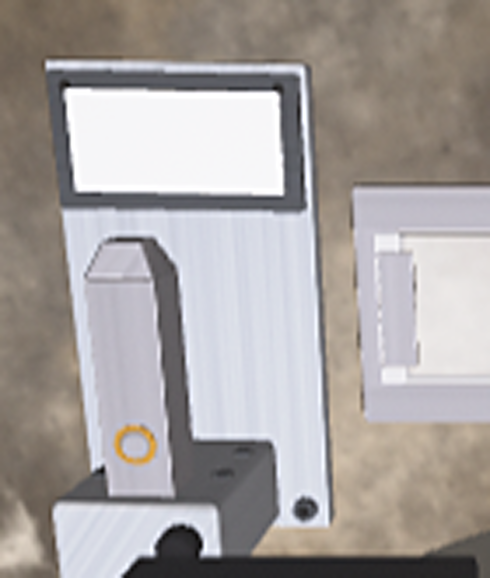

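Run:
```python
from h import *
import pickle
np.set_printoptions(precision=1,suppress=True)
m,o=pickle.load(open('w6.pkl','rb'))
s=3.5
g=lambda p:(150+(p[0]+.5)/s-.5,80+(p[1]+.5)/s-.5)
Z=lambda p,z:onz(m,g(p),z)
ang=lambda d:np.degrees(np.arctan2(d[1],d[0]))
L=[Z(p,70) for p in [(85,285),(108,495)]];Rr=[Z(p,70) for p in [(151,285),(175,495)]]
print('bar',L,Rr,ang(L[1]-L[0]),ang(Rr[1]-Rr[0]),np.linalg.norm(L[0]-Rr[0]),np.linalg.norm(L[1]-Rr[1]))
print('ball',Z((136,445),70),'mid shoulder',(L[0]+Rr[0])/2,'mid root',(L[1]+Rr[1])/2)
print('tip top edge z65.5',Z((109,240),65.5),Z((146,240),65.5))
P=[Z(p,12) for p in [(47,63),(307,63),(330,525)]];print('plate',P,np.linalg.norm(P[1]-P[0]),np.linalg.norm(P[2]-P[1]),ang(P[1]-P[0]),ang(P[2]-P[1]))
W=[Z(p,12) for p in [(64,87),(280,90),(285,193),(76,193)]];W=np.array(W);print('win',W.mean(0),ang(W[1]-W[0]),ang(W[2]-W[3]))
F=[Z(p,12) for p in [(46,72),(297,72),(303,210),(62,210)]];F=np.array(F);print('winframe',F.mean(0),ang(F[1]-F[0]),ang(F[2]-F[3]),np.linalg.norm(F[1]-F[0]))
```

```text
bar [array([ 540.7, -123.2,   70. ]), array([ 602. , -141.3,   70. ])] [array([ 545.7, -105.1,   70. ]), array([ 607.4, -121.9,   70. ])] -16.449062489842234 -15.25892258297739 18.85754208833768 20.185948649124803
ball [ 589.5 -127.3   70. ] mid shoulder [ 543.2 -114.1   70. ] mid root [ 604.7 -131.6   70. ]
tip top edge z65.5 [ 530.6 -113.7   65.5] [ 533.5 -103.5   65.5]
plate [array([ 473.7, -135.5,   12. ]), array([496. , -55.4,  12. ]), array([ 648.1, -100.7,   12. ])] 83.14020321218133 158.7030549484531 74.49841817922112 -16.585899848113147
win [ 507.7 -104.6   12. ] 73.7315568815169 74.50586306127528
winframe [ 508.  -104.5   12. ] 74.49891901851252 74.5068711851261 80.43213949718893
```

Run:
```python
from h import *
import pickle
np.set_printoptions(precision=2,suppress=True)
m,o=pickle.load(open('w6.pkl','rb'))
im=cv2.imread('pics/w6.png'); G=im.astype(float).mean(2)
crop(im,165,140,220,230,6.5,'pics/w6zz.png')
def edge(p0,p1,sign,w=3):
    # zoom coords -> full; sample per row
    g=lambda p:np.array((150+(p[0]+.5)/3.5-.5,80+(p[1]+.5)/3.5-.5)); a,b=g(p0),g(p1); pts=[]
    for r in range(int(np.ceil(a[1])),int(b[1])+1):
        c=a[0]+(b[0]-a[0])*(r-a[1])/(b[1]-a[1]); xs=np.arange(int(c)-w,int(c)+w+2)
        d=sign*(G[r,xs+1]-G[r,xs]); d=np.clip(d,0,None); k=d.argmax(); j=slice(max(k-1,0),k+2)
        if d[k]>8: pts.append(((xs[j]*d[j]).sum()/d[j].sum()+.5,r))
    pts=np.array(pts); vx,vy,x0,y0=cv2.fitLine(pts.astype(np.float32),cv2.DIST_HUBER,0,.01,.01).ravel()
    res=np.abs((pts-[x0,y0])@[vy,-vx]); 
    f=lambda v:(x0+vx/vy*(v-y0),v); return f(a[1]),f(b[1]),len(pts),res.mean()
ang=lambda d:np.degrees(np.arctan2(d[1],d[0]))
for n,p0,p1,s,z in [('barL',(87,300),(108,480),-1,70),('barL+',(87,300),(108,480),1,70),('barR',(151,290),(174,490),-1,70),('plateR',(308,75),(329,515),-1,12),('plateL',(47,70),(85,390),1,12)]:
    try:
        a,b,k,r=edge(p0,p1,s); A,B=onz(m,a,z),onz(m,b,z); print(n,a,b,k,r,A,B,ang(B-A))
    except Exception as e: print(n,e)
```

```text
barL (np.float64(174.1407965129152), np.float64(165.35714285714286)) (np.float64(179.79414669585717), np.float64(216.78571428571428)) 51 0.8151261421817481 [ 544.78 -124.71   70.  ] [ 597.35 -140.22   70.  ] -16.438885550302523
barL+ (np.float64(170.73670398816466), np.float64(165.35714285714286)) (np.float64(180.3641928397119), np.float64(216.78571428571428)) 8 0.3418505851891116 [ 543.87 -128.     70.  ] [ 597.51 -139.64   70.  ] -12.24384979738517
barR (np.float64(193.82240248162816), np.float64(162.5)) (np.float64(199.05298935100421), np.float64(219.64285714285714)) 57 0.1515599989398294 [ 547.35 -104.59   70.  ] [ 605.74 -121.89   70.  ] -16.504271258588116
plateR (np.float64(236.86796036472222), np.float64(101.07142857142857)) (np.float64(243.49677836578817), np.float64(226.78571428571428)) 125 0.0825231983128707 [499.31 -57.15  12.  ] [644.29 -99.94  12.  ] -16.442565781127232
plateL (np.float64(167.86962696567699), np.float64(99.64285714285714)) (np.float64(171.87220318060355), np.float64(191.07142857142856)) 83 0.8921593955127655 [ 477.18 -131.17   12.  ] [ 577.27 -168.25   12.  ] -20.329340862231533
```

View pics/w6zz.png

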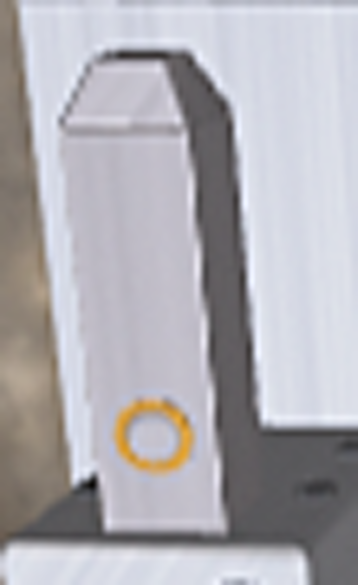

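>>> drive_tool(
  deltas=[
    {"hand": 1,"tx": -0.4,"ty": 0.3,"tz": 0,"wx": 0,"wy": 0,"wz": 0},
    {"hand": 1,"tx": -0.69,"ty": 0.54,"tz": 0,"wx": 0,"wy": 0,"wz": 0},
    {"hand": 1,"tx": -0.69,"ty": 0.54,"tz": 0,"wx": 0,"wy": 0,"wz": 0},
    {"hand": 1,"tx": -0.69,"ty": 0.54,"tz": 0,"wx": 0,"wy": 0,"wz": 0},
    {"hand": 1,"tx": -0.69,"ty": 0.54,"tz": 0,"wx": 0,"wy": 0,"wz": 0},
    {"hand": 1,"tx": -0.3,"ty": 0.26,"tz": 0,"wx": 0,"wy": 0,"wz": 0},
    {"hand": 1,"tx": 0,"ty": 0,"tz": 0,"wx": 0,"wy": 0,"wz": 0},
    {"hand": 1,"tx": 0,"ty": 0,"tz": 0,"wx": 0,"wy": 0,"wz": 0},
    {"hand": 1,"tx": 0,"ty": 0,"tz": 0,"wx": 0,"wy": 0,"wz": 0},
  ],
)

```text
time: 14.5
tool_pos: [663.0, -148.6, 248.0]
tcp_rot: [-3.141, -0.001, 1.299]
contact_force: [-0.3, 0.5, -2.0]
grip_width: 16.0
```

```bash
python3 look.py w7;  python3 - <<'E'
from h import *
crop(cv2.imread('pics/w7.png'),260,0,390,140,4,'pics/w7z.png')
E
```

```text
14.5 [ 662.963 -148.595  247.962] [-3.141 -0.001  1.299] [-0.256  0.516 -2.017] [-0.333  0.636  1.018  0.001  1.488 -1.632] 16.01502796946228
```

View pics/w7.png

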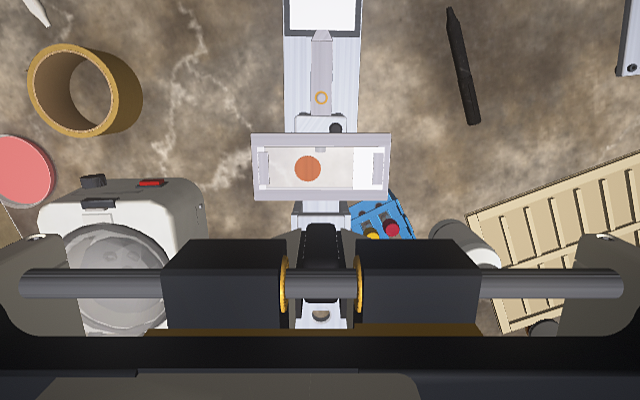

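View pics/w7z.png

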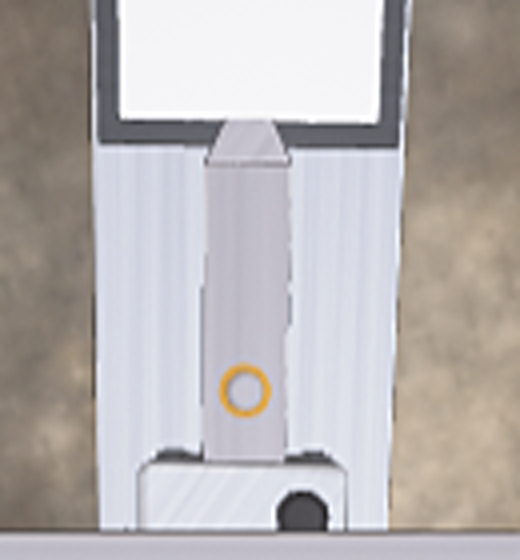

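```bash
cat > edge.py <<'E'
from h import *
import pickle
np.set_printoptions(precision=2,suppress=True)
ang=lambda d:np.degrees(np.arctan2(d[1],d[0]))
def edges(name,x0c,y0c,sc,items,w=3):
    m,o=pickle.load(open(name+'.pkl','rb')); im=cv2.imread(f'pics/{name}.png'); G=im.astype(float).mean(2)
    g=lambda p:np.array((x0c+(p[0]+.5)/sc-.5,y0c+(p[1]+.5)/sc-.5)); out={}
    for n,p0,p1,s,z in items:
        a,b=g(p0),g(p1); pts=[]
        for r in range(int(np.ceil(a[1])),int(b[1])+1):
            c=a[0]+(b[0]-a[0])*(r-a[1])/(b[1]-a[1]); xs=np.arange(int(round(c))-w,int(round(c))+w)
            d=np.clip(s*(G[r,xs+1]-G[r,xs]),0,None); k=d.argmax(); j=slice(max(k-1,0),k+2)
            if d[k]>5: pts.append(((xs[j]*d[j]).sum()/d[j].sum()+.5,r))
        pts=np.array(pts); vx,vy,x0,y0=cv2.fitLine(pts.astype(np.float32),cv2.DIST_HUBER,0,.01,.01).ravel()
        res=np.abs((pts-[x0,y0])@[vy,-vx]).mean(); f=lambda v:(x0+vx/vy*(v-y0),v)
        A,B=onz(m,f(a[1]),z),onz(m,f(b[1]),z); out[n]=(A,B); print(n,f(a[1]),len(pts),round(res,2),A,B,round(ang(B-A),2))
    return m,g,out
E
python3 - <<'E'
from edge import *
m,g,o=edges('w7',260,0,4,[('barL',(205,175),(203,445),-1,70),('barL+',(205,300),(203,445),1,70),('barR',(290,175),(287,445),1,70),('plateL',(93,40),(100,510),1,12),('plateR',(405,60),(390,520),-1,12)])
Z=lambda p,z:onz(m,g(p),z)
print('ball',Z((245,390),70.5),'root',Z((203,459),70),Z((287,459),70),'shoulder',Z((206,165),70),Z((290,165),70))
print('plate front win corner',Z((98,142),12),Z((399,145),12), ang(Z((399,145),12)-Z((98,142),12)))
print('window rear',Z((119,119),12),Z((379,121),12),ang(Z((379,121),12)-Z((119,119),12)))
print('blocktop front',Z((147,465),90), Z((343,465),90))
E
```

```text
barL (np.float64(311.086069752567), np.float64(43.375)) 67 0.34 [ 541.45 -123.39   70.  ] [ 598.06 -141.59   70.  ] -17.82
barL+ (np.float64(310.77818496734835), np.float64(74.625)) 28 0.03 [ 567.05 -131.02   70.  ] [ 598.41 -140.33   70.  ] -16.52
barR (np.float64(332.4307876572477), np.float64(43.375)) 67 0.41 [ 546.64 -104.71   70.  ] [ 603.72 -121.27   70.  ] -16.18
plateL (np.float64(282.3121984303374), np.float64(9.625)) 118 0.16 [ 493.29 -142.56   12.  ] [ 608.97 -176.61   12.  ] -16.4
plateR (np.float64(361.65650908090174), np.float64(14.625)) 115 0.17 [520.06 -63.83  12.  ] [633.84 -97.68  12.  ] -16.57
ball [ 588.91 -127.34   70.5 ] root [ 601.52 -141.33   70.  ] [ 606.93 -121.87   70.  ] shoulder [ 539.46 -122.78   70.  ] [ 544.56 -104.44   70.  ]
plate front win corner [ 517.   -147.97   12.  ] [539.18 -70.93  12.  ] 73.93630492368925
window rear [ 513.18 -140.95   12.  ] [532.11 -74.67  12.  ] 74.05656096471616
blocktop front [ 598.77 -153.05   90.  ] [ 610.62 -110.42   90.  ]
```

```bash
cat > tgt.py <<'E'
from h import *
from plant import *
import sys
np.set_printoptions(precision=3,suppress=True)
th=np.radians(-16.35); u=np.array([np.cos(th),np.sin(th)]); n=np.array([-np.sin(th),np.cos(th)])
O=np.array([604.2,-131.9])
o=get_obs(); p=o['tool_pos'][:2]-O
print('rail coords x,y:',p@u,p@n,'z',o['tool_pos'][2],'yaw err deg',np.degrees(o['tcp_rot'][2]-th)-90,'rp',o['tcp_rot'][:2],'F(rail)',o['contact_force'][:2]@u,o['contact_force'][:2]@n,o['contact_force'][2],'M',o['moment'],'t',o['time'],'w',o['grip_width'])
if len(sys.argv)>1:
    x,z=float(sys.argv[1]),float(sys.argv[2]); t=O+u*x; print(t); print(rel(o,[*t,z],th+np.pi/2))
E
python3 tgt.py -162 248
```

```text
rail coords x,y: 61.10221412918663 0.8485110466061538 z 248.1652385601841 yaw err deg 0.8034199100166148 rp [-3.141 -0.001] F(rail) 1.2447412040375225 0.06677502161486926 -2.8136491162507684 M [ 0.002  0.018 -0.023] t 14.55 w 16.009173181951116
[448.751 -86.296]
[array([   2.3, -223.1,    0.2]), array([ 0.057, -5.577,  0.005]), array([-0.002, -0.006,  0.161])]
```

>>> drive_tool(
  deltas=[
    {"hand": 1,"tx": 0,"ty": 0,"tz": 0,"wx": 0,"wy": 0,"wz": 0.16},
    {"hand": 1,"tx": -0.02,"ty": -0.4,"tz": 0,"wx": 0,"wy": 0,"wz": 0},
    {"hand": 1,"tx": 0,"ty": -0.9,"tz": 0,"wx": 0,"wy": 0,"wz": 0},
    {"hand": 1,"tx": 0,"ty": -0.9,"tz": 0,"wx": 0,"wy": 0,"wz": 0},
    {"hand": 1,"tx": 0,"ty": -0.9,"tz": 0,"wx": 0,"wy": 0,"wz": 0},
    {"hand": 1,"tx": 0,"ty": -0.9,"tz": 0,"wx": 0,"wy": 0,"wz": 0},
    {"hand": 1,"tx": 0,"ty": -0.9,"tz": 0,"wx": 0,"wy": 0,"wz": 0},
    {"hand": 1,"tx": 0,"ty": -0.5,"tz": 0,"wx": 0,"wy": 0,"wz": 0},
    {"hand": 1,"tx": 0,"ty": -0.18,"tz": 0.4,"wx": 0,"wy": 0,"wz": 0},
    {"hand": 1,"tx": 0,"ty": 0,"tz": 0.8,"wx": 0,"wy": 0,"wz": 0},
    {"hand": 1,"tx": 0,"ty": 0,"tz": 0.8,"wx": 0,"wy": 0,"wz": 0},
    {"hand": 1,"tx": 0,"ty": 0,"tz": 0.8,"wx": 0,"wy": 0,"wz": 0},
    {"hand": 1,"tx": 0,"ty": 0,"tz": 0.6,"wx": 0,"wy": 0,"wz": 0},
    {"hand": 1,"tx": 0,"ty": 0,"tz": 0.2,"wx": 0,"wy": 0,"wz": 0},
    {"hand": 1,"tx": 0,"ty": 0,"tz": 0,"wx": 0,"wy": 0,"wz": 0},
    {"hand": 1,"tx": 0,"ty": 0,"tz": 0,"wx": 0,"wy": 0,"wz": 0},
  ],
)

```text
time: 15.88
tool_pos: [449.8, -87.3, 104.7]
tcp_rot: [3.14, -0.0, 1.284]
contact_force: [0.5, -1.3, -1.5]
grip_width: 15.9
```

```bash
python3 tgt.py -162 100; python3 look.py s3 scene;python3 look.py w8
python3 - <<'E'
from h import *
crop(cv2.imread('pics/s3.png'),220,150,360,255,5.5,'pics/s3z.png')
E
```

```text
rail coords x,y: -160.6984633110922 -0.6159474807866019 z 104.71196005036776 yaw err deg -0.055451269383127055 rp [ 3.14 -0.  ] F(rail) 0.8769519964480679 -1.0807267336743447 -1.452364018216675 M [ 0.017 -0.044  0.015] t 15.8833 w 15.874544441746533
[448.751 -86.296]
[array([ 0.6, -1.3,  4.7]), array([ 0.015, -0.033,  0.118]), array([ 0.015, -0.   , -0.011])]
15.8833 [449.827 -87.254 104.712] [ 3.14  -0.     1.284] [ 0.537 -1.284 -1.452] [-0.359  0.391  1.887  0.     0.862 -1.644] 15.874544441746533
15.9333 [450.295 -87.533 105.234] [3.139 0.    1.284] [ 0.475 -0.437 -2.149] [-0.359  0.391  1.886  0.     0.862 -1.644] 15.837282827387275
```

View pics/s3z.png

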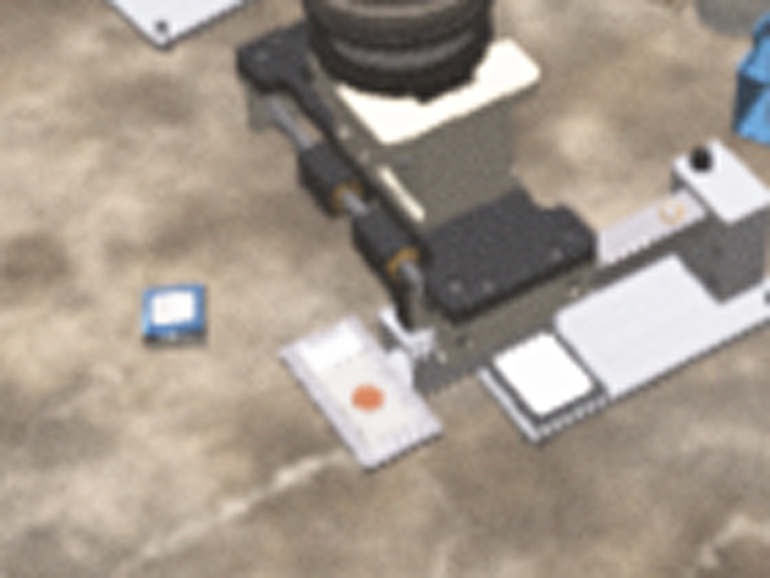

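View pics/w8.png

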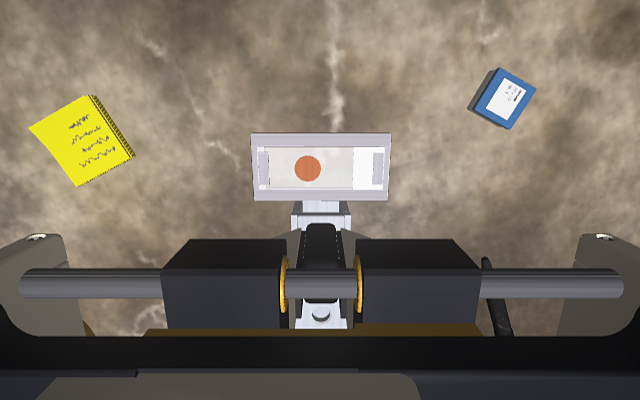

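>>> drive_tool(
  deltas=[
    {"hand": 1,"tx": 0.02,"ty": 0,"tz": 0.1,"wx": 0,"wy": 0,"wz": 0},
    {"hand": 1,"tx": 0,"ty": 0,"tz": 0,"wx": 0,"wy": 0,"wz": 0},
    {"hand": 1,"tx": 0,"ty": 0,"tz": 0,"wx": 0,"wy": 0,"wz": 0},
    {"hand": 1,"tx": 0,"ty": 0,"tz": 0,"wx": 0,"wy": 0,"wz": 0},
  ],
)

```text
time: 16.32
tool_pos: [449.6, -86.7, 100.0]
tcp_rot: [3.141, -0.0, 1.284]
contact_force: [-0.3, -0.0, -2.3]
grip_width: 15.6
```

```bash
python3 tgt.py -162 100
```

```text
rail coords x,y: -161.03471664517875 -0.18051089839041623 z 100.03811734453454 yaw err deg -0.08316417423988298 rp [ 3.141 -0.   ] F(rail) -0.30801388603360425 -0.10096757837476608 -2.2986158928778964 M [-0.003  0.02  -0.011] t 16.3167 w 15.557945645510488
[448.751 -86.296]
[array([ 0.2, -1. ,  0. ]), array([ 0.004, -0.024,  0.001]), array([ 0.007, -0.001, -0.017])]
```

>>> drive_tool(
  deltas=[
    {"hand": 1,"tx": 0,"ty": 0.2,"tz": 0,"wx": 0,"wy": 0,"wz": 0},
    {"hand": 1,"tx": 0,"ty": 0.25,"tz": 0,"wx": 0,"wy": 0,"wz": 0},
    {"hand": 1,"tx": 0,"ty": 0.2,"tz": 0,"wx": 0,"wy": 0,"wz": 0},
    {"hand": 1,"tx": 0,"ty": 0.15,"tz": 0,"wx": 0,"wy": 0,"wz": 0},
    {"hand": 1,"tx": 0,"ty": 0,"tz": 0,"wx": 0,"wy": 0,"wz": 0},
    {"hand": 1,"tx": 0,"ty": 0,"tz": 0,"wx": 0,"wy": 0,"wz": 0},
  ],
)

```text
time: 16.82
tool_pos: [480.2, -95.8, 99.5]
tcp_rot: [-3.141, -0.0, 1.284]
contact_force: [-0.4, 0.2, -1.4]
grip_width: 16.0
```

```bash
python3 tgt.py
```

```text
rail coords x,y: -129.1524338910988 -0.2180513506243429 z 99.46104672128789 yaw err deg -0.08172946223524491 rp [-3.141 -0.   ] F(rail) -0.46612488925295065 0.027355975687401543 -1.4429167134388678 M [-0.02   0.062 -0.019] t 16.8167 w 16.017618677088443
```

>>> drive_tool(
  deltas=[
    {"hand": 1,"tx": 0,"ty": 0.2,"tz": 0,"wx": 0,"wy": 0,"wz": 0},
    {"hand": 1,"tx": 0,"ty": 0.25,"tz": 0,"wx": 0,"wy": 0,"wz": 0},
    {"hand": 1,"tx": 0,"ty": 0.25,"tz": 0,"wx": 0,"wy": 0,"wz": 0},
    {"hand": 1,"tx": 0,"ty": 0.15,"tz": 0,"wx": 0,"wy": 0,"wz": 0},
    {"hand": 1,"tx": 0,"ty": 0,"tz": 0,"wx": 0,"wy": 0,"wz": 0},
    {"hand": 1,"tx": 0,"ty": 0,"tz": 0,"wx": 0,"wy": 0,"wz": 0},
  ],
)

```text
time: 17.32
tool_pos: [512.5, -105.2, 99.5]
tcp_rot: [-3.141, -0.0, 1.284]
contact_force: [-0.9, 1.1, -2.5]
grip_width: 15.7
```

```bash
python3 tgt.py
```

```text
rail coords x,y: -95.49527921999587 -0.23629958432933051 z 99.46165710498053 yaw err deg -0.08224173362590648 rp [-3.141 -0.   ] F(rail) -1.1848158155830981 0.8211746705992992 -2.5166053372788575 M [-0.025  0.016 -0.045] t 17.3167 w 15.74727887531182
```

>>> drive_tool(
  deltas=[
    {"hand": 1,"tx": 0,"ty": 0.1,"tz": 0,"wx": 0,"wy": 0,"wz": 0},
    {"hand": 1,"tx": 0,"ty": 0.1,"tz": 0,"wx": 0,"wy": 0,"wz": 0},
    {"hand": 1,"tx": 0,"ty": 0.1,"tz": 0,"wx": 0,"wy": 0,"wz": 0},
    {"hand": 1,"tx": 0,"ty": 0.1,"tz": 0,"wx": 0,"wy": 0,"wz": 0},
    {"hand": 1,"tx": 0,"ty": 0,"tz": 0,"wx": 0,"wy": 0,"wz": 0},
  ],
)

```text
time: 17.73
tool_pos: [528.6, -110.0, 100.0]
tcp_rot: [3.141, -0.0, 1.284]
contact_force: [-2.3, 1.2, 3.6]
grip_width: 15.8
```

```bash
python3 tgt.py
```

```text
rail coords x,y: -78.69841471978984 -0.298017994148676 z 99.97342855184263 yaw err deg -0.08203741034434131 rp [ 3.141 -0.   ] F(rail) -2.5146496536445175 0.532848520449115 3.5525622364101874 M [0.015 0.045 0.029] t 17.7333 w 15.765610270595566
```

>>> drive_tool(
  deltas=[
    {"hand": 1,"tx": 0,"ty": 0.08,"tz": 0,"wx": 0,"wy": 0,"wz": 0},
    {"hand": 1,"tx": 0,"ty": 0.08,"tz": 0,"wx": 0,"wy": 0,"wz": 0},
    {"hand": 1,"tx": 0,"ty": 0.08,"tz": 0,"wx": 0,"wy": 0,"wz": 0},
    {"hand": 1,"tx": 0,"ty": 0,"tz": 0,"wx": 0,"wy": 0,"wz": 0},
    {"hand": 1,"tx": 0,"ty": 0,"tz": 0,"wx": 0,"wy": 0,"wz": 0},
  ],
)

```text
time: 18.15
tool_pos: [538.4, -113.0, 99.8]
tcp_rot: [3.139, -0.0, 1.284]
contact_force: [2.8, -0.7, -1.4]
grip_width: 16.1
```

```bash
python3 tgt.py
```

```text
rail coords x,y: -68.43214907571341 -0.34722377812763483 z 99.75521278670347 yaw err deg -0.0854798039735698 rp [ 3.139 -0.   ] F(rail) 2.927041567459624 0.09657350727086456 -1.3976155370154624 M [-0.151 -0.665  0.037] t 18.15 w 16.08204087489982
```

>>> drive_tool(
  deltas=[
    {"hand": 1,"tx": 0,"ty": 0.04,"tz": 0,"wx": 0,"wy": 0,"wz": 0},
    {"hand": 1,"tx": 0,"ty": 0,"tz": 0,"wx": 0,"wy": 0,"wz": 0},
    {"hand": 1,"tx": 0,"ty": 0,"tz": 0,"wx": 0,"wy": 0,"wz": 0},
  ],
)

```text
time: 18.4
tool_pos: [539.0, -113.1, 99.6]
tcp_rot: [3.141, -0.0, 1.284]
contact_force: [1.8, -0.4, -0.6]
grip_width: 16.1
```

```bash
python3 tgt.py
```

```text
rail coords x,y: -67.87191101115164 -0.3238824131958573 z 99.57613166333677 yaw err deg -0.08635320673519686 rp [ 3.141 -0.   ] F(rail) 1.8126873019649006 0.08779823252191249 -0.5604374050292477 M [-0.06  -0.437  0.04 ] t 18.4 w 16.0738348742276
```

>>> drive_tool(
  deltas=[
    {"hand": 1,"tx": 0,"ty": 0.04,"tz": 0,"wx": 0,"wy": 0,"wz": 0},
    {"hand": 1,"tx": 0,"ty": 0.03,"tz": 0,"wx": 0,"wy": 0,"wz": 0},
    {"hand": 1,"tx": 0,"ty": 0,"tz": 0,"wx": 0,"wy": 0,"wz": 0},
    {"hand": 1,"tx": 0,"ty": 0,"tz": 0,"wx": 0,"wy": 0,"wz": 0},
  ],
)

```text
time: 18.73
tool_pos: [541.1, -113.7, 99.5]
tcp_rot: [-3.14, -0.0, 1.284]
contact_force: [-1.8, 0.2, -0.8]
grip_width: 16.1
```

```bash
python3 tgt.py
```

```text
rail coords x,y: -65.67754663868071 -0.31571421712147085 z 99.47940536932047 yaw err deg -0.08519627306060329 rp [-3.14 -0.  ] F(rail) -1.8098076189857562 -0.2996692805209139 -0.7511844539244147 M [-0.023  0.187  0.034] t 18.7333 w 16.106677281500602
```

>>> drive_tool(
  deltas=[
    {"hand": 1,"tx": 0,"ty": 0.03,"tz": 0,"wx": 0,"wy": 0,"wz": 0},
    {"hand": 1,"tx": 0,"ty": 0.03,"tz": 0,"wx": 0,"wy": 0,"wz": 0},
    {"hand": 1,"tx": 0,"ty": 0,"tz": 0.01,"wx": 0,"wy": 0,"wz": 0},
    {"hand": 1,"tx": 0,"ty": 0,"tz": 0,"wx": 0,"wy": 0,"wz": 0},
  ],
)

```text
time: 19.07
tool_pos: [541.3, -113.7, 99.6]
tcp_rot: [-3.136, 0.0, 1.284]
contact_force: [-12.0, 3.1, 10.0]
grip_width: 15.9
```

```bash
python3 tgt.py
```

```text
rail coords x,y: -65.50432276521043 -0.27265857562693085 z 99.60771229256571 yaw err deg -0.06653062211508143 rp [-3.136  0.   ] F(rail) -12.438819821285039 -0.3687019390938877 10.047634082334257 M [ 0.352  1.654 -0.046] t 19.0667 w 15.863006538415762
```

>>> drive_tool(
  deltas=[
    {"hand": 1,"tx": 0,"ty": -0.04,"tz": -0.01,"wx": 0,"wy": 0,"wz": 0},
    {"hand": 1,"tx": 0,"ty": 0,"tz": 0,"wx": 0,"wy": 0,"wz": 0},
    {"hand": -0.2,"tx": 0,"ty": 0,"tz": 0,"wx": 0,"wy": 0,"wz": 0},
    {"hand": -0.2,"tx": 0,"ty": 0,"tz": 0,"wx": 0,"wy": 0,"wz": 0},
    {"hand": -0.2,"tx": 0,"ty": 0,"tz": 0,"wx": 0,"wy": 0,"wz": 0},
    {"hand": -0.2,"tx": 0,"ty": 0,"tz": 0,"wx": 0,"wy": 0,"wz": 0},
    {"hand": -0.2,"tx": 0,"ty": 0,"tz": -0.3,"wx": 0,"wy": 0,"wz": 0},
    {"hand": -0.2,"tx": 0,"ty": 0,"tz": -0.8,"wx": 0,"wy": 0,"wz": 0},
    {"hand": -0.2,"tx": 0,"ty": 0,"tz": -0.8,"wx": 0,"wy": 0,"wz": 0},
    {"hand": -0.2,"tx": 0,"ty": 0,"tz": -0.8,"wx": 0,"wy": 0,"wz": 0},
    {"hand": -0.2,"tx": 0,"ty": 0,"tz": -0.8,"wx": 0,"wy": 0,"wz": 0},
    {"hand": -0.2,"tx": 0,"ty": 0,"tz": 0,"wx": 0,"wy": 0,"wz": 0},
    {"hand": -0.2,"tx": 0,"ty": 0,"tz": 0,"wx": 0,"wy": 0,"wz": 0},
    {"hand": -0.2,"tx": 0,"ty": 0,"tz": 0,"wx": 0,"wy": 0,"wz": 0},
  ],
)

```text
time: 20.23
tool_pos: [542.0, -114.0, 239.0]
tcp_rot: [-3.141, -0.0, 1.284]
contact_force: [-0.3, 0.7, -0.6]
grip_width: 55.3
```

```bash
python3 look.py w9; python3 look.py s4 scene
python3 - <<'E'
from h import *
crop(cv2.imread('pics/w9.png'),250,70,390,240,3.4,'pics/w9z.png')
crop(cv2.imread('pics/s4.png'),205,100,370,230,4.6,'pics/s4z.png')
E
```

```text
20.2333 [ 542.041 -113.973  239.035] [-3.141 -0.     1.284] [-0.288  0.699 -0.587] [-0.346  0.397  1.446  0.     1.3   -1.63 ] 55.259526735494035
20.2833 [ 541.754 -113.901  238.364] [-3.139 -0.     1.284] [-0.669 -0.569 -0.57 ] [-0.346  0.398  1.446  0.     1.3   -1.63 ] 55.159921789535005
```

View pics/w9z.png

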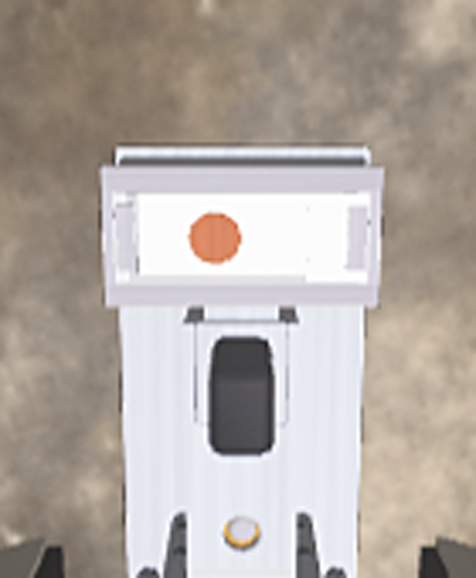

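View pics/s4z.png

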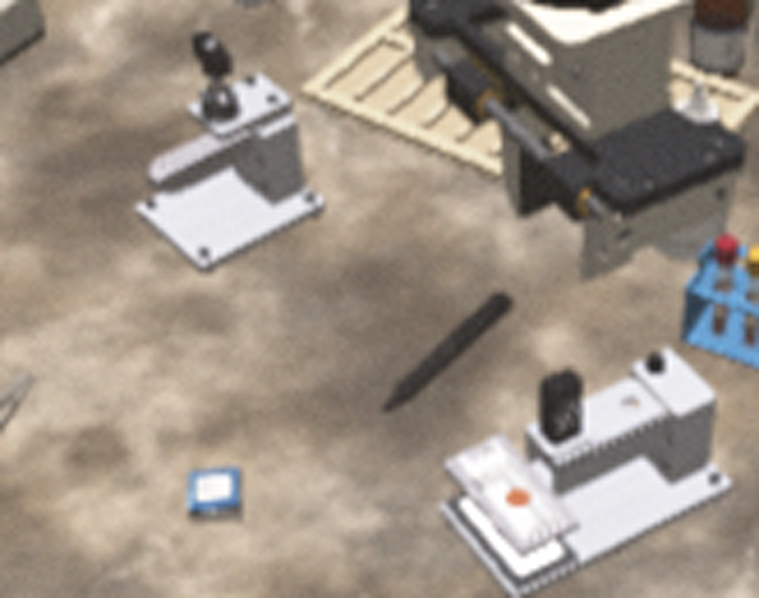

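>>> drive_tool(
  deltas=[
    {"hand": -0.2,"tx": 0,"ty": 0.6,"tz": 0,"wx": 0,"wy": 0,"wz": 0},
    {"hand": -0.2,"tx": 0,"ty": 0.8,"tz": 0,"wx": 0,"wy": 0,"wz": 0},
    {"hand": -0.2,"tx": 0,"ty": 0.6,"tz": 0,"wx": 0,"wy": 0,"wz": 0},
    {"hand": -0.2,"tx": 0,"ty": 0,"tz": 0,"wx": 0,"wy": 0,"wz": 0},
    {"hand": -0.2,"tx": 0,"ty": 0,"tz": 0,"wx": 0,"wy": 0,"wz": 0},
    {"hand": -0.2,"tx": 0,"ty": 0,"tz": 0,"wx": 0,"wy": 0,"wz": 0},
  ],
)

```text
time: 20.83
tool_pos: [618.1, -136.4, 238.2]
tcp_rot: [-3.138, -0.0, 1.284]
contact_force: [-0.5, 0.4, -0.7]
grip_width: 55.0
```

```bash
python3 look.py w10; python3 look.py t2 top
python3 - <<'E'
from h import *
crop(cv2.imread('pics/w10.png'),265,70,375,235,3.6,'pics/w10z.png')
import pickle
m,o=pickle.load(open('w10.pkl','rb'))
O=np.array([604.2,-131.9]);th=np.radians(-16.35);u=np.array([np.cos(th),np.sin(th)])
print('predicted ball/hole px at home',proj(m,[[*(O-16*u),75]]),'zoom', (proj(m,[[*(O-16*u),75]])-[265,70])*3.6)
E
```

```text
20.8333 [ 618.138 -136.388  238.212] [-3.138 -0.     1.284] [-0.526  0.412 -0.704] [-0.338  0.548  1.199  0.     1.397 -1.622] 54.9567406350971
20.8833 [ 618.086 -136.333  238.873] [-3.139 -0.     1.284] [-0.787  0.207 -0.48 ] [-0.338  0.547  1.2    0.     1.397 -1.622] 55.25477811873408
predicted ball/hole px at home [[320.63699672 148.72123275]] zoom [[200.29318819 283.39643789]]
```

View pics/w10z.png

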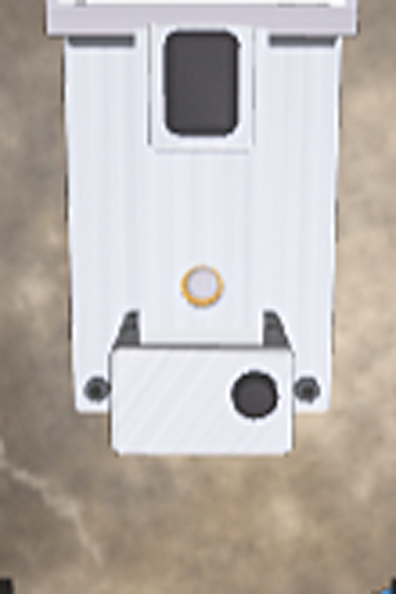

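View pics/t2.png

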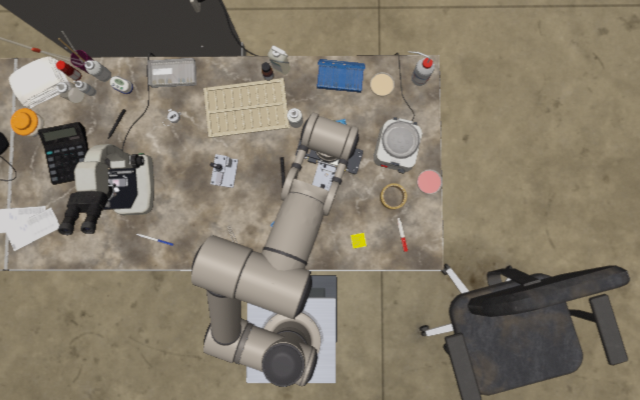

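The wrist view shows the ball concentric in the roof hole at zoom pixel (203,286), against a predicted (200,283). The carriage's rear edge meets the block. The knob is still raised and turned across, the other items haven't moved, and the arm is clear, so I'm handing in.

```bash
python3 -c "
from plant import *
print(close_job())"
```

```text
the job is handed in; nothing more can be done
None
```

The carriage is fully home on the inspection rail with the ball in its hole, and the plunger is latched open on the dock. I handed the job in at about 21 s of the 64 s allowed.

- **Plunger:** I lifted the knob about 13 mm, turned it 1.42 rad anticlockwise and lowered it until its seat carried part of the spring load at about 9.4 mm lift. After I let go, the camera views showed it still raised and turned across the dock's bar.
- **Carriage:** I slid it straight off the dock, carried it level and slid it onto the rail with low forces. The force reversed as the ball snapped into the hole. A final push met about 12 N with no further movement, so it was against the block. The tool then read x = -65.5 mm against the nominal -66.5 mm, which is within measuring error.
- **Final pictures:** The ball sits centred in the roof hole within about 1 mm of where it should be, and the rear edge is at the block. The bystander items I could see looked unmoved. The gripper is open about 140 mm above the carriage and touching nothing.
- **Disagreements:** My estimates of the rail's direction ranged from -15.3° to -16.6° in different views. I used -16.35° from the best-centred one, and the entry was free of side force. One early move call was refused for missing fields and moved nothing.

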